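# Stack the wooden play burger

### The job

Finish the wooden play burger on the white plate: slide the patty off the low bench onto the bottom bun, then slide the cheese off the high bench onto the patty, without lifting either slice. Then lift the top bun by its knob and set it down gently (not dropped) on the cheese, so that the whole stack is centred on the plate and leans nowhere. Leave the other toys where they are.

Things in the scene. Friction and masses are not known exactly. Their poses are not given: they have to be found in the camera images.
- plate: round white plate fixed to the table, 156 mm across, rim 11 mm high, flat inner floor 8 mm above the table. Origin: centre of the underside. The two benches stand on opposite sides of it along its own +y and -y axes, turned with it
- bottom_bun: mid-brown wooden disc, 94 mm across, 18 mm thick (top 26 mm above the table), about 85 g, lying loose on the plate, already centred. Origin: centre of the underside
- low_bench: fixed grey-painted wooden toy bench beside the plate (on its +y or its -y side), flat top 27 mm above the table, 130 mm (own x) by 134 mm (own y), no rails. Origin: on the table under its centre, 124 mm from the plate's centre, so its near edge overhangs the plate's rim and ends 57 mm from the plate's centre, 1 mm higher than the bottom bun's top
- high_bench: fixed grey-painted wooden toy bench on the opposite side of the plate, like the low one but with its top 41 mm above the table: 1 mm higher than the patty's top once the patty lies on the bottom bun. Origin: on the table under its centre, 124 mm from the plate's centre
- patty: dark wooden disc, 92 mm across, 14 mm thick, 40 to 85 g, lying loose on the low bench; too wide for most grippers, meant to be pushed; it slides easily. Origin: centre of the underside
- cheese: pale wooden disc, 92 mm across, 12 mm thick, 35 to 75 g, lying loose on the high bench; too wide for most grippers, meant to be pushed; it slides easily. Origin: centre of the underside
- top_bun: mid-brown wooden disc, 94 mm across, 18 mm thick, with an upright round darker knob on its centre, 24 mm across and 28 mm high (knob's top 46 mm above the underside), 70 to 140 g. It lies on the table to the far left or far right of the plate. Origin: centre of the underside
- beaker: bystander: white plastic cup 72 mm across, 75 mm tall, on the table on the side opposite to the top bun. Origin: centre of the underside
- pawn: bystander: small turned wooden game pawn, 32 mm across, 55 mm tall, on the table beyond the plate. Origin: centre of the underside
- spool: bystander: small wooden cylinder, 28 mm across, 30 mm tall, on the table beyond the plate. Origin: centre of the underside
- domino: bystander: dark wooden brick 24 x 48 x 12 mm, on the table on the robot's side of the plate. Origin: centre of the underside
Things that resemble listed ones, but are neither listed nor needed, are in the scene too. Several things have the shape of the patty; the one meant has the colours described above.

How it is judged (in metres and radians):
On the way, in this order (a step that is already met when the one before it is completed fails the run):
1. the patty lies centred on the bottom bun (horizontal distance between patty and plate below 0.01 m and horizontal distance between patty and bottom_bun below 0.01 m and height (world z) of patty above 0.023 m and angle between patty's own z axis and vertical below 0.08 rad), for 0.2 s.
2. the cheese lies centred on the patty (horizontal distance between cheese and plate below 0.01 m and horizontal distance between cheese and patty below 0.01 m and height (world z) of cheese above 0.037 m and angle between cheese's own z axis and vertical below 0.08 rad), for 0.2 s.
At the end, for the whole second after the job is handed in: Bottom bun, patty, cheese and top bun (knob up) lie in this order on the plate, flat (within 3 degrees), at rest, each centred within 10 mm of the plate's centre and of the disc below it (horizontal distance between each of bottom_bun, patty, cheese, top_bun and plate below 0.01 m and horizontal distance between patty and bottom_bun below 0.01 m and horizontal distance between cheese and patty below 0.01 m and horizontal distance between top_bun and cheese below 0.01 m and height (world z) of patty between 0.023 and 0.029 m and height (world z) of cheese between 0.037 and 0.043 m and height (world z) of top_bun between 0.049 and 0.056 m and angle between each of bottom_bun, patty, cheese, top_bun's own z axis and vertical below 0.05 rad and linear speed of each of patty, cheese, top_bun below 0.01 m/s); the robot touches nothing.
It fails at once if the patty is lifted (its underside's centre more than 18 mm above the low bench's top) (height (world z) of patty above 0.045 m).
It fails at once if the cheese is lifted (its underside's centre more than 18 mm above the high bench's top) (height (world z) of cheese above 0.059 m).
It fails at once if the top bun is dropped onto the stack (falls free by more than about 20 mm) (horizontal distance between top_bun and plate below 0.06 m and contact force between the fingers and top_bun below 0.1 N and linear speed of top_bun above 0.6 m/s).
It fails at once if a bystander (beaker, pawn, spool or domino) is moved by more than 30 mm (distance of any of beaker, pawn, spool, domino from where it was at the start of the episode above 0.03 m).
It also fails if it takes over 72 s, if anything falls off the work surface, if the arm or the gripper's body presses on something with over 40 N, if the wrist force passes 120 N, or if a joint passes its speed limit or range.

### The arm

A 6-joint arm with a two-finger parallel gripper is mounted at the origin on the work surface. World frame = base frame: x ahead of the robot, y to its left, z up, the work surface at z = 0. Lengths are in m, angles in degrees, forces in N, time in s.
With the tool pointing down it reaches from about 0.325 to 0.875 m from the base axis. Payload 4.4 kg.
Tool frame: the origin (TCP) lies on the centre line of the jaws, within the pads' length; the fingertips stand 11 mm ahead of it and the grasp point (between the pads) lies 8 mm behind it (tcp_to_tips is the distance from the TCP to the fingertips, in m); z points along the fingers, x is the direction in which the jaws open and shut, and the axes are right-handed (so a half turn about z gives the same grasp; the last joint's range is limited). The gripper opens to 85 mm and grips with 20 to 120 N. Pads are 22 mm wide; open, the fingers measure 114 mm over their backs; the gripper's body (76 mm by 85 mm) begins 54 mm behind the grasp point. The pads swing forward as they close: fully open they stand 13 mm farther back than shut.
Start: joints at [-74.112, 11.837, 88.321, -0, 79.842, -8.623], TCP at [0.239, -0.523, 0.207] pointing down, gripper open.
Joint ranges: [-156.59, 156.59], [-49.26, 127.26], [12.9, 141.05], [-63.56, 243.56], [4.71, 150.69], [-161.64, 161.64]. Speed limits (degrees/s): [159.86, 159.86, 180, 180, 180, 180].

### API

Orientations are given as a 3x3 rotation matrix whose columns are the frame's x, y, z axes.
In Python, from station import state, grab_frame, close_job, tcp_to_tips gives the robot as it stands. The module is installed in compiled form; this text tells all that it offers.
- The arm moves only by the tool drive_tool, never from a script. Its arguments are lists of equal length, an entry for each row: "xyz": the shift along the tool's x, y, z in m, a list of three; "yaw": the turn about the tool's z in degrees; "fingers": the closure in counts, from 0 (fully open) to 255 (shut). In form: {"xyz": [[dx, dy, dz], ...], "yaw": [yaw, ...], "fingers": [fingers, ...]}. A call has 1 to 5 rows; each row is the pose to reach, as a shift and turn from the pose commanded when the call began, along the tool's axes at that moment; what a row does not reach only later rows make up. A row lasts 1/12 s, in which the tool goes at most 41.7 mm and 7.16 degrees, less where a joint would pass 70% of its speed; a pose out of reach is approached as far as the arm can. A call with a gripper value outside its range is refused whole. The fingers move at their own pace and stop on an object; "force" is the grip in N (left out, the last holds). Time passes only in rows, so rows that repeat a pose let the fingers close. It gives the time, the measured TCP pose, the force and the opening at its end, in the units of the state.
- state(): the state, without advancing time (a new reading comes with each control period).
- grab_frame(name): name is "side" or "top" or "wrist"; returns a dict with "frame" (384x512x3 uint8, red, green, blue), "K" (3x3 intrinsics, pixels), "cam_to_world" (4x4, takes a point from camera to world coordinates). Camera axes: x right, y down, z forward; pixel columns grow to the right and rows downward; lengths in m; the calibration is good to about 2 mm. A picture is of the moment at which its call begins. There is no depth.
- close_job(): hands the job in, once; it reports no verdict.
The state is a dict: "time_s": time; "joint_positions": joint angles; "joint_vel": joint speeds; "tau": joint torques, N m; "ee_pos": TCP position; "eef_rot": TCP orientation; "force": force on the tool from outside, world axes, zero at the start; "ft_torque": the same for the moment, N m; "grip_width": finger opening in m.
Only numpy, scipy, OpenCV 4.12 (cv2) and the standard library are available. Lean on these libraries where they do the work, as an engineer would, in place of code of your own. Each camera call takes 0.05 s, during which the arm holds its last target.

## Working session

There is one attempt and no reset: what is moved stays moved. The work goes in short steps, Python scripts to look and compute and a tool call to move; the robot and the scene stay as the last step left them, time stands still between calls to the robot, and variables do not carry over. Pictures are saved under pics/ and viewed, and the job is handed in when it is done.

Besides the shell and the picture viewer there is one more tool, called after "Call:" by a JSON object that holds its "api" and its "payload". drive_tool: Moves the arm, as the interface text tells. Its arguments: {"type":"object","properties":{"xyz":{"type":"array"},"yaw":{"type":"array"},"fingers":{"type":"array"},"force":{"type":"number"}},"required":["xyz","yaw","fingers"]}

```bash
mkdir -p pics
python3 - <<'E'
from station import *
import cv2, numpy as np
s=state()
for k,v in s.items(): print(k,np.round(v,4).tolist())
print(tcp_to_tips if not callable(tcp_to_tips) else tcp_to_tips())
import pickle
d={}
for n in("side","top","wrist"):
    f=grab_frame(n); d[n]=f; cv2.imwrite(f"pics/{n}0.png",f["frame"][:,:,::-1]); print(n,f["K"].tolist(),np.round(f["cam_to_world"],3).tolist())
pickle.dump(d,open("f0.pkl","wb"))
E
```

```text
time_s 0.0
joint_positions [-74.1122, 11.8866, 88.4065, 0.0006, 79.8418, -8.6208]
joint_vel [0.0734, -0.0533, -0.0098, -0.0829, -0.0849, -0.0256]
tau [0.0007, -38.3027, -29.1594, 0.0, 0.0104, -0.0]
ee_pos [0.2383, -0.5224, 0.2055]
eef_rot [[0.4148, -0.9099, -0.0006], [-0.9099, -0.4148, 0.0023], [-0.0023, -0.0004, -1.0]]
force [-0.5788, 0.5912, -0.2283]
ft_torque [0.0035, 0.0061, 0.0012]
grip_width 0.0855
0.011
side [[487.26263057516724, 0.0, 257.29062360270507], [0.0, 487.26263057516724, 194.5380791954343], [0.0, 0.0, 1.0]] [[0.999, -0.018, 0.049, 0.499], [-0.05, -0.579, 0.814, -0.912], [0.014, -0.815, -0.579, 0.703], [0.0, 0.0, 0.0, 1.0]]
top [[385.47902046864914, 0.0, 251.70224778995816], [0.0, 385.47902046864914, 195.28333874950036], [0.0, 0.0, 1.0]] [[-0.016, -0.988, 0.154, 0.399], [-1.0, 0.013, -0.02, 0.012], [0.018, -0.154, -0.988, 1.09], [0.0, 0.0, 0.0, 1.0]]
wrist [[327.195817233343, 0.0, 255.3091926068633], [0.0, 327.195817233343, 195.68075895232067], [0.0, 0.0, 1.0]] [[0.414, -0.87, -0.266, 0.307], [-0.91, -0.397, -0.119, -0.491], [-0.002, 0.292, -0.956, 0.373], [0.0, 0.0, 0.0, 1.0]]
```

View pics/top0.png

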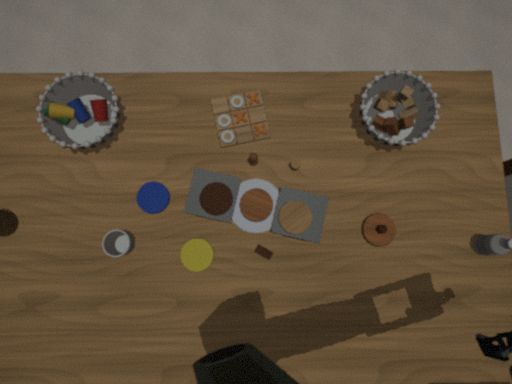

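View pics/side0.png

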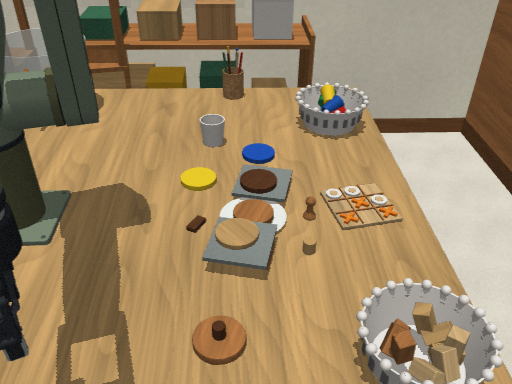

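Run:
```python
import cv2,pickle,numpy as np
d=pickle.load(open("f0.pkl","rb"))
t=d["top"]["frame"][:,:,::-1]; s=d["side"]["frame"][:,:,::-1]
cv2.imwrite("pics/tc.png",cv2.resize(t[160:260,180:340],None,fx=5,fy=5,interpolation=cv2.INTER_CUBIC))
cv2.imwrite("pics/sc.png",cv2.resize(s[140:280,180:330],None,fx=4,fy=4,interpolation=cv2.INTER_CUBIC))
h=cv2.cvtColor(t,cv2.COLOR_BGR2HSV)
for p in [(216,198),(257,206),(296,216),(195,190),(240,215),(310,235),(366,232),(379,229),(5,222),(330,260)]: print(p,t[p[1],p[0]],h[p[1],p[0]])
```

```text
(216, 198) [30 40 56] [ 12 118  56]
(257, 206) [ 44  68 100] [ 13 143 100]
(296, 216) [ 56  83 106] [ 16 120 106]
(195, 190) [78 83 81] [42 15 83]
(240, 215) [139 134 129] [105  18 139]
(310, 235) [76 80 80] [30 13 80]
(366, 232) [40 65 94] [ 14 146  94]
(379, 229) [11 22 36] [ 13 177  36]
(5, 222) [11 25 36] [ 17 177  36]
(330, 260) [53 77 99] [ 16 118  99]
```

View pics/tc.png

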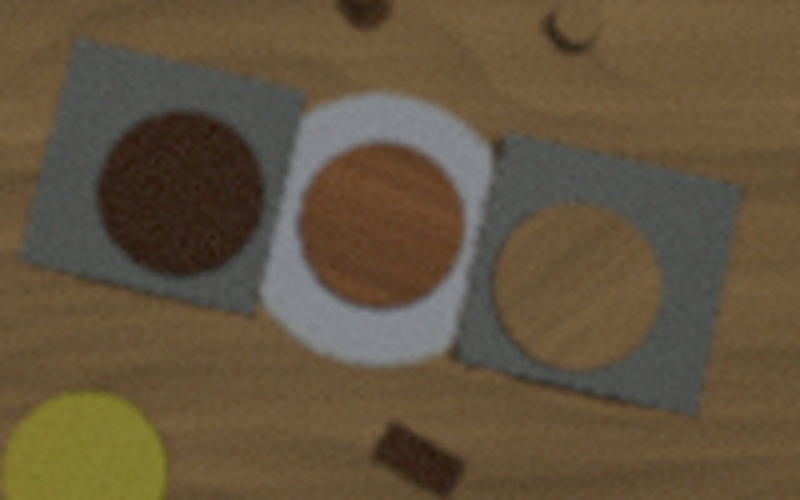

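View pics/sc.png

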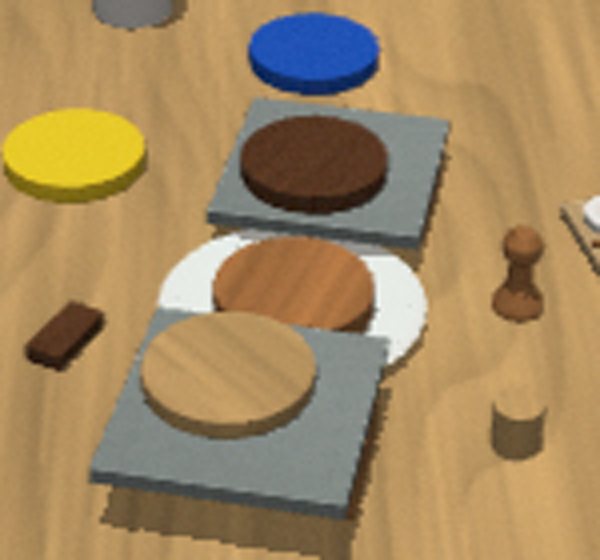

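```bash
cat > h.py <<'E'
import cv2,numpy as np
from scipy.optimize import least_squares
def ray(f,uv,z):
    uv=np.atleast_2d(uv).astype(float);K=np.array(f["K"]);T=np.array(f["cam_to_world"])
    d=np.c_[(uv[:,0]-K[0,2])/K[0,0],(uv[:,1]-K[1,2])/K[1,1],np.ones(len(uv))]@T[:3,:3].T
    return (T[:3,3]+d*((z-T[2,3])/d[:,2])[:,None])[:,:2]
def circ(P,r=None):
    if r: g=lambda q:np.hypot(P[:,0]-q[0],P[:,1]-q[1])-r; x0=[*P.mean(0)]
    else: g=lambda q:np.hypot(P[:,0]-q[0],P[:,1]-q[1])-q[2]; x0=[*P.mean(0),.046]
    o=least_squares(g,x0,loss="soft_l1",f_scale=.001); return o.x,np.sqrt(np.mean(o.fun**2))
def proj(f,X):
    K=np.array(f["K"]);T=np.array(f["cam_to_world"]);c=(np.atleast_2d(X)-T[:3,3])@T[:3,:3];p=c@K.T;return p[:,:2]/p[:,2:]
def blob(m,uv):
    n,l,st,_=cv2.connectedComponentsWithStats(m.astype(np.uint8)); i=l[uv[1],uv[0]]
    c,_=cv2.findContours((l==i).astype(np.uint8),cv2.RETR_EXTERNAL,cv2.CHAIN_APPROX_NONE)
    return max(c,key=len)[:,0,:],(l==i)
E
python3 - <<'E'
import pickle;from h import *
d=pickle.load(open("f0.pkl","rb"))
for nm,pts in (("top",dict(patty=(216,198,.041),bun=(257,206,.026),cheese=(296,216,.053),top=(366,232,.018))),("side",dict(patty=(258,181,.041),bun=(253,211,.026),cheese=(237,232,.053),top=(205,340,.018)))):
  f=d[nm];hsv=cv2.cvtColor(cv2.GaussianBlur(f["frame"],(3,3),0),cv2.COLOR_RGB2HSV).astype(int)
  H,S,V=hsv[...,0],hsv[...,1],hsv[...,2]
  # colour closeness in Lab
  lab=cv2.cvtColor(cv2.GaussianBlur(f["frame"],(5,5),0),cv2.COLOR_RGB2LAB).astype(float)
  for k,(u,v,z) in pts.items():
    ref=np.median(lab[v-4:v+5,u-4:u+5].reshape(-1,3),0); m=np.linalg.norm((lab-ref)*[.6,1,1],axis=2)<(9 if nm=="top" else 14)
    c,_=blob(cv2.morphologyEx(m.astype(np.uint8),cv2.MORPH_OPEN,np.ones((3,3))),(u,v)); P=ray(f,c,z)
    print(nm,k,len(c),c.min(0),c.max(0),[np.round(x,4) for x in circ(P)],[np.round(x,4) for x in circ(P,.047 if 'bun' in k or k=='top' else .046)])
  # grey bench+plate
  grey=(S<60)&(V>60 if nm=="top" else V>70)
  cv2.imwrite(f"pics/g_{nm}.png",grey.astype(np.uint8)*255)
E
```

```text
top patty 87 [200 183] [231 214] [array([0.5556, 0.0894, 0.0423]), np.float64(0.0008)] [array([0.555 , 0.0907]), np.float64(0.0039)]
top bun 86 [241 190] [271 220] [array([ 0.5384, -0.021 ,  0.0421]), np.float64(0.0008)] [array([ 0.5388, -0.0173]), np.float64(0.0055)]
top cheese 91 [279 201] [311 233] [array([ 0.5004, -0.1258,  0.0436]), np.float64(0.0007)] [array([ 0.5004, -0.1257]), np.float64(0.0025)]
top top 99 [364 212] [396 247] [array([ 0.4649, -0.363 ,  0.0472]), np.float64(0.0027)] [array([ 0.4649, -0.3632]), np.float64(0.0026)]
side patty 83 [241 170] [275 188] [array([0.5594, 0.0851, 0.0421]), np.float64(0.0014)] [array([0.5597, 0.0864]), np.float64(0.0042)]
side bun 89 [234 200] [272 221] [array([ 0.5435, -0.0223,  0.0415]), np.float64(0.0029)] [array([ 0.5435, -0.0196]), np.float64(0.0066)]
side cheese 100 [216 218] [257 245] [array([ 0.5036, -0.1267,  0.0432]), np.float64(0.0013)] [array([ 0.5046, -0.1265]), np.float64(0.0031)]
side top 142 [191 314] [247 358] [array([ 0.4686, -0.3648,  0.0459]), np.float64(0.0012)] [array([ 0.4686, -0.3647]), np.float64(0.0016)]
```

View pics/g_top.png

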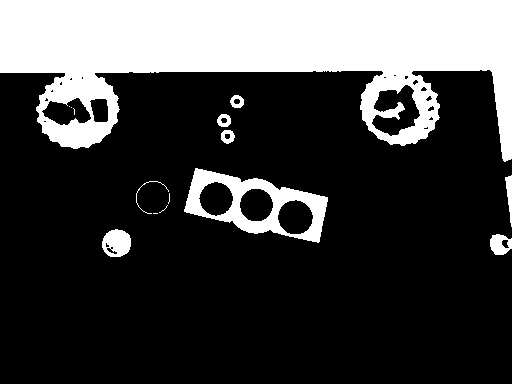

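Run:
```python
import pickle;from h import *
d=pickle.load(open("f0.pkl","rb"))
f=d["top"];fr=cv2.GaussianBlur(f["frame"],(3,3),0);hsv=cv2.cvtColor(fr,cv2.COLOR_RGB2HSV).astype(int);S,V=hsv[...,1],hsv[...,2]
m=((S<60)&(V>60)).astype(np.uint8)
cc,h=cv2.findContours(m,cv2.RETR_CCOMP,cv2.CHAIN_APPROX_NONE)
for c,hh in zip(cc,h[0]):
    x,y,w,hh2=cv2.boundingRect(c)
    if hh[3]>=0 and 170<x<330 and w>25 and 150<y<250:
        z,r={216:(.041,.046),257:(.026,.047),296:(.053,.046)}[min((216,257,296),key=lambda q:abs(q-x-w/2))]
        print(x,y,w,hh2,"hole",[np.round(q,4) for q in circ(ray(f,c[:,0],z))],[np.round(q,4) for q in circ(ray(f,c[:,0],z),r+.001)])
white=m*(V>112)
c,_=blob(white,(257,185));print("white",c.min(0),c.max(0))
P=ray(f,c,.011)
_,b=blob(m,(200,175)); 
n=b&(V<=112)
n=cv2.morphologyEx(n.astype(np.uint8),cv2.MORPH_OPEN,np.ones((5,5)))
C=[]
for uv,z in(((195,180),.027),((310,230),.041)):
    c,_=blob(n,uv); P=ray(f,c,z); R=cv2.minAreaRect((P*1000).astype(np.float32)); print("bench",R); C.append(np.array(R[0]))
print("mid",(C[0]+C[1])/2, "ang",np.degrees(np.arctan2(*(C[0]-C[1])[::-1])),np.linalg.norm(C[0]-C[1]))
# plate rim arcs: white outer contour away from benches
c,_=blob(cv2.morphologyEx(m,cv2.MORPH_OPEN,np.ones((3,3))),(257,185))
P=ray(f,c,.011);mid=(C[0]+C[1])/2000;a=(C[0]-C[1]);a/=np.linalg.norm(a)
q=P[np.abs((P-mid)@a)<.042]; print("rim",circ(q),circ(q,.0785),len(q))
```

```text
277 199 37 36 hole [array([ 0.5002, -0.1252,  0.0474]), np.float64(0.0008)] [array([ 0.5001, -0.1252]), np.float64(0.001)]
239 188 35 34 hole [array([ 0.5389, -0.0211,  0.047 ]), np.float64(0.0007)] [array([ 0.5389, -0.0211]), np.float64(0.0013)]
198 181 36 36 hole [array([0.5555, 0.0893, 0.0466]), np.float64(0.0009)] [array([0.5556, 0.0893]), np.float64(0.001)]
white [233 178] [277 232]
bench ((567.9384765625, 99.57188415527344), (134.01876831054688, 129.10386657714844), 75.94292449951172)
bench ((509.2635498046875, -137.17373657226562), (138.3759002685547, 129.4839324951172), 76.18565368652344)
mid [538.60101318 -18.80092621] ang 76.08031914792964 243.90825316848637
rim (array([ 0.53874967, -0.01946963,  0.07714358]), np.float64(0.000879133228197879)) (array([ 0.53872502, -0.01960649]), np.float64(0.0016198337739749095)) 58
```

Call:
{"api": "drive_tool", "payload": {"xyz": [[-0.03,-0.028,0],[-0.055,-0.056,0],[-0.08,-0.084,0],[-0.105,-0.112,0],[-0.13,-0.14,0]], "yaw": [0,0,0,0,0], "fingers": [60,80,80,80,80]}}

```text
time_s: 0.57
ee_pos: [0.3121, -0.345, 0.2062]
eef_rot: [[0.414, -0.91, -0.0], [-0.91, -0.414, 0.001], [-0.001, -0.0, -1.0]]
force: [0.7, -0.1, 0.2]
grip_width: 0.0586
```

Call:
{"api": "drive_tool", "payload": {"xyz": [[-0.025,-0.03,0],[-0.05,-0.06,0],[-0.075,-0.09,0],[-0.1,-0.12,0],[-0.125,-0.15,0]], "yaw": [0,0,0,0,0], "fingers": [80,80,80,80,80]}}

```text
time_s: 0.98
ee_pos: [0.3968, -0.169, 0.2066]
eef_rot: [[0.414, -0.91, 0.0], [-0.91, -0.414, -0.0], [0.0, -0.0, -1.0]]
force: [0.5, 0.2, 0.1]
grip_width: 0.0588
```

Call:
{"api": "drive_tool", "payload": {"xyz": [[-0.025,-0.03,0],[-0.05,-0.06,0],[-0.075,-0.09,0],[-0.1,-0.12,0],[-0.125,-0.15,0]], "yaw": [-7,-14,-21,-28,-35], "fingers": [80,80,80,80,80]}}

```text
time_s: 1.4
ee_pos: [0.4815, 0.0071, 0.2066]
eef_rot: [[0.865, -0.502, -0.0], [-0.502, -0.865, -0.0], [0.0, 0.0, -1.0]]
force: [-0.2, -1.0, 0.6]
grip_width: 0.0585
```

```bash
cat >> h.py <<'E'
def shift(x,y,z,yang):
    from station import state
    s=state();R=np.array(s["eef_rot"]);p=np.array(s["ee_pos"])
    d=R.T@(np.array([x,y,z])-p); cur=np.degrees(np.arctan2(R[1,1],R[0,1]))
    w=(yang-cur+180)%360-180
    print("t",s["time_s"],"p",np.round(p,4),"yang",round(cur,2),"-> shift",np.round(d,4),"yaw",round(-w,2),"force",np.round(s["force"],2),"w",round(float(s["grip_width"]),4))
E
python3 -c "
from h import *
shift(.5685,.1595,.12,-98.7)"
```

```text
t 1.4 p [0.4815 0.0071 0.2066] yang -120.13 -> shift [-0.0012 -0.1755  0.0865] yaw -21.43 force [-0.22 -1.    0.6 ] w 0.0585
```

Call:
{"api": "drive_tool", "payload": {"xyz": [[0,-0.035,0.0],[0,-0.07,0.01],[0,-0.105,0.02],[0,-0.14,0.04],[-0.001,-0.1755,0.06]], "yaw": [-7,-14,-21.4,-21.4,-21.4], "fingers": [80,80,80,80,80]}}

```text
time_s: 1.82
ee_pos: [0.5707, 0.1586, 0.1466]
eef_rot: [[0.988, -0.157, 0.002], [-0.157, -0.988, 0.0], [0.002, -0.0, -1.0]]
force: [0.5, -0.7, 0.1]
grip_width: 0.0591
```

```bash
cat > look.py <<'E'
import sys,pickle;from h import *;from station import grab_frame
tag=sys.argv[1]; d={}
for n in sys.argv[2:]:
    f=grab_frame(n);d[n]=f;cv2.imwrite(f"pics/{n}{tag}.png",f["frame"][:,:,::-1])
pickle.dump(d,open(f"f{tag}.pkl","wb"))
shift(.5685,.1595,.05,-98.7)
E
python3 look.py 1 wrist side
```

```text
t 1.9167 p [0.5673 0.1606 0.1408] yang -98.82 -> shift [0.0021 0.0008 0.0907] yaw -0.12 force [-0.84 -0.33 -0.35] w 0.0587
```

View pics/wrist1.png

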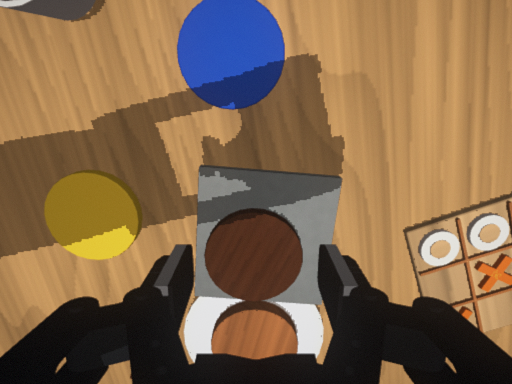

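View pics/side1.png

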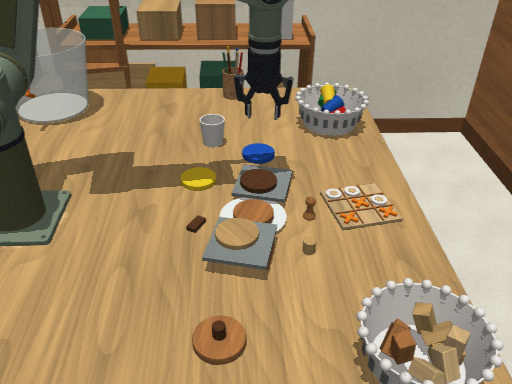

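Run:
```python
import pickle;from h import *
f=pickle.load(open("f1.pkl","rb"))["wrist"]
lab=cv2.cvtColor(cv2.GaussianBlur(f["frame"],(5,5),0),cv2.COLOR_RGB2LAB).astype(float)
g=cv2.cvtColor(f["frame"],cv2.COLOR_RGB2HSV).astype(int)
for u,v,z in((254,254,.041),(255,330,.026)):
    ref=np.median(lab[v-4:v+5,u-4:u+5].reshape(-1,3),0)
    m=np.linalg.norm((lab-ref)*[.6,1,1],axis=2)<14
    c,_=blob(m,(u,v));P=ray(f,c,z);print(c.min(0),c.max(0),circ(P), ref)
print(proj(f,[[.5673,.1606,.1408]]),np.round(f["cam_to_world"],3).tolist())
```

```text
[205 214] [301 328] (array([0.55843047, 0.08413688, 0.04804017]), np.float64(0.010018865018519668)) [ 60. 142. 146.]
[212 311] [296 357] (array([ 0.54419322, -0.00781529,  0.03549981]), np.float64(0.006337213354266446)) [128. 149. 163.]
[[248.04635636 231.04342194]] [[0.987, -0.152, -0.044, 0.583], [-0.158, -0.944, -0.289, 0.233], [0.002, 0.292, -0.956, 0.314], [0.0, 0.0, 0.0, 1.0]]
```

Call:
{"api": "drive_tool", "payload": {"xyz": [[0,0,0.02],[0,0,0.04],[0,0,0.06],[0,0,0.08],[0,0,0.08]], "yaw": [0,0,0,0,0], "fingers": [80,80,80,80,80]}}

```text
time_s: 2.33
ee_pos: [0.5652, 0.1556, 0.0624]
eef_rot: [[0.987, -0.158, -0.009], [-0.158, -0.987, -0.002], [-0.009, 0.003, -1.0]]
force: [-2.7, -0.5, -0.5]
grip_width: 0.0584
```

```bash
python3 look.py 2 wrist side
```

```text
t 2.4333 p [0.5686 0.1562 0.0664] yang -99.12 -> shift [-0.0006 -0.0033  0.0164] yaw -0.42 force [-0.61  0.23  0.11] w 0.0585
```

View pics/wrist2.png

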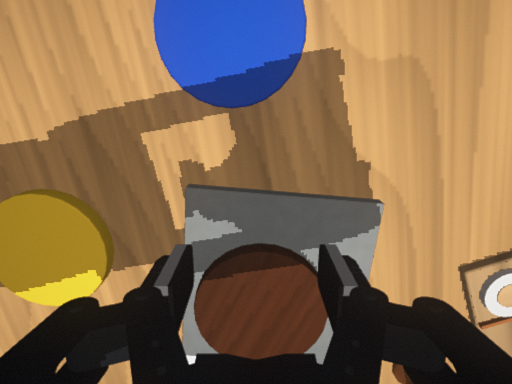

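Call:
{"api": "drive_tool", "payload": {"xyz": [[0,-0.002,0.006],[0,-0.003,0.012],[0,-0.004,0.014],[0,-0.004,0.016],[0,-0.004,0.016]], "yaw": [0,0,0,0,0], "fingers": [80,80,80,80,80]}}

```text
time_s: 2.85
ee_pos: [0.5699, 0.1609, 0.0506]
eef_rot: [[0.987, -0.158, -0.0], [-0.158, -0.987, -0.0], [-0.0, 0.0, -1.0]]
force: [-0.9, 0.0, -0.5]
grip_width: 0.0589
```

```bash
python3 look.py 3 wrist side
python3 - <<'E'
import cv2
cv2.imwrite('pics/s3c.png',cv2.resize(cv2.imread('pics/side3.png')[110:220,190:320],None,fx=6,fy=5,interpolation=cv2.INTER_CUBIC))
E
```

```text
t 2.95 p [0.5702 0.1609 0.0509] yang -99.08 -> shift [-0.0014  0.0016  0.0009] yaw -0.38 force [-0.78  0.02  0.36] w 0.0586
```

View pics/s3c.png

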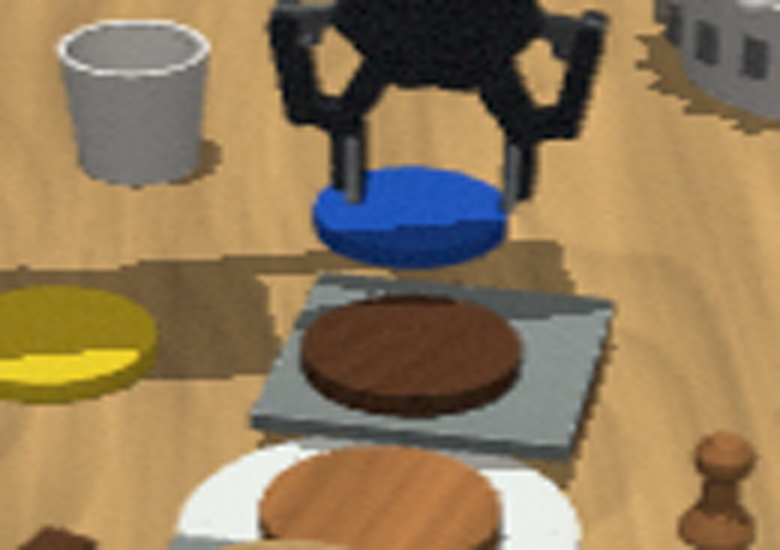

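Run:
```python
import pickle;from h import *
f=pickle.load(open("f3.pkl","rb"))["side"]
for z in(.03,.04,.045,.05,.055,.06): print(z,ray(f,[[248.8,150.2],[276.3,150.2]],z).round(4).tolist())
```

```text
0.03 [[0.5423, 0.2438], [0.6176, 0.2419]]
0.04 [[0.5417, 0.2266], [0.6158, 0.2247]]
0.045 [[0.5413, 0.2181], [0.6149, 0.2162]]
0.05 [[0.541, 0.2095], [0.614, 0.2076]]
0.055 [[0.5407, 0.2009], [0.6132, 0.199]]
0.06 [[0.5404, 0.1923], [0.6123, 0.1905]]
```

Run:
```python
import pickle;from h import *
a=pickle.load(open("f3.pkl","rb"));f=a["side"];p=[.5702,.1609,.0509]
print("tcp",proj(f,[p]),proj(f,[[.5702,.1609,.04],[.5702,.1609,.08]]))
print(proj(a["wrist"],[p]),np.round(a["wrist"]["cam_to_world"],3).tolist())
```

```text
tcp [[260.80985643 159.28573947]] [[260.73367282 162.89638301]
 [261.01705533 149.46576241]]
[[254.96105828 237.68945077]] [[0.987, -0.151, -0.046, 0.582], [-0.158, -0.944, -0.289, 0.235], [0.0, 0.293, -0.956, 0.218], [0.0, 0.0, 0.0, 1.0]]
```

View pics/wrist3.png

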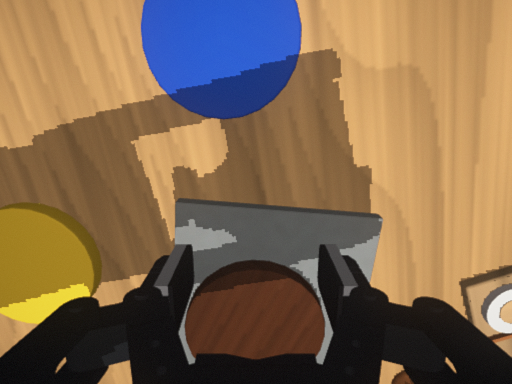

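View pics/side3.png

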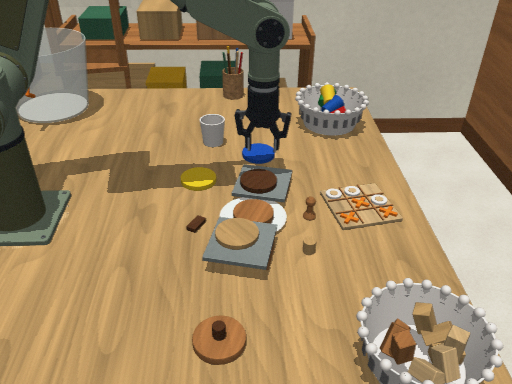

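Run:
```python
import pickle;from h import *
a=pickle.load(open("f3.pkl","rb"));p=np.array([.5702,.1609,.0509])
R=np.array([[.987,-.158,0],[-.158,-.987,0],[0,0,-1]])
for dz in(.011,0,-.011,-.02,-.03):
  for y in(-.011,.011):
    q=[p+R@[s*.0293,y,dz] for s in(1,-1)]
    print(dz,y,"wrist",proj(a["wrist"],q).round(0).tolist(),"side",proj(a["side"],q).round(0).tolist())
im=cv2.imread('pics/wrist3.png')[220:384,100:420];cv2.imwrite('pics/w3c.png',cv2.resize(cv2.convertScaleAbs(im,alpha=2.2,beta=20),None,fx=2.5,fy=2.5,interpolation=cv2.INTER_CUBIC))
```

```text
0.011 -0.011 wrist [[306.0, 212.0], [204.0, 212.0]] side [[272.0, 161.0], [250.0, 160.0]]
0.011 0.011 wrist [[304.0, 247.0], [206.0, 247.0]] side [[272.0, 166.0], [249.0, 164.0]]
0 -0.011 wrist [[309.0, 219.0], [201.0, 219.0]] side [[273.0, 158.0], [250.0, 156.0]]
0 0.011 wrist [[307.0, 256.0], [203.0, 256.0]] side [[272.0, 162.0], [249.0, 161.0]]
-0.011 -0.011 wrist [[312.0, 227.0], [198.0, 227.0]] side [[273.0, 154.0], [250.0, 153.0]]
-0.011 0.011 wrist [[310.0, 265.0], [200.0, 265.0]] side [[272.0, 159.0], [249.0, 157.0]]
-0.02 -0.011 wrist [[315.0, 234.0], [195.0, 234.0]] side [[273.0, 151.0], [250.0, 150.0]]
-0.02 0.011 wrist [[313.0, 274.0], [197.0, 274.0]] side [[272.0, 156.0], [249.0, 154.0]]
-0.03 -0.011 wrist [[319.0, 243.0], [191.0, 243.0]] side [[273.0, 148.0], [250.0, 146.0]]
-0.03 0.011 wrist [[316.0, 285.0], [193.0, 285.0]] side [[272.0, 152.0], [249.0, 151.0]]
```

View pics/w3c.png

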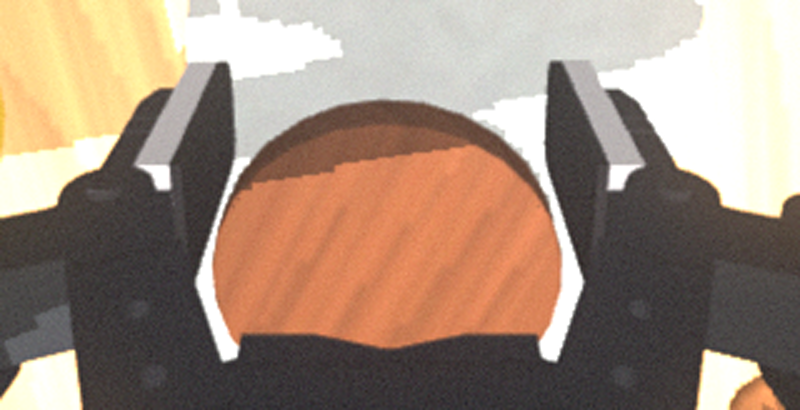

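Call:
{"api": "drive_tool", "payload": {"xyz": [[0,0,0.005],[0,0,0.01],[0,0,0.015],[0,0,0.018],[0,0,0.018]], "yaw": [0,0,0,0,0], "fingers": [80,80,80,80,80]}}

```text
time_s: 3.37
ee_pos: [0.5689, 0.1606, 0.0313]
eef_rot: [[0.987, -0.158, -0.003], [-0.158, -0.987, -0.0], [-0.002, 0.001, -1.0]]
force: [-0.5, 0.0, -0.1]
grip_width: 0.0585
```

```bash
python3 look.py 4 wrist side
python3 - <<'E'
import cv2
cv2.imwrite('pics/s4c.png',cv2.resize(cv2.imread('pics/side4.png')[110:220,190:320],None,fx=6,fy=5,interpolation=cv2.INTER_CUBIC))
E
```

```text
t 3.4667 p [0.5698 0.1607 0.0322] yang -99.09 -> shift [-0.0011  0.0014 -0.0178] yaw -0.39 force [ 0.86 -0.34 -0.53] w 0.0587
```

View pics/s4c.png

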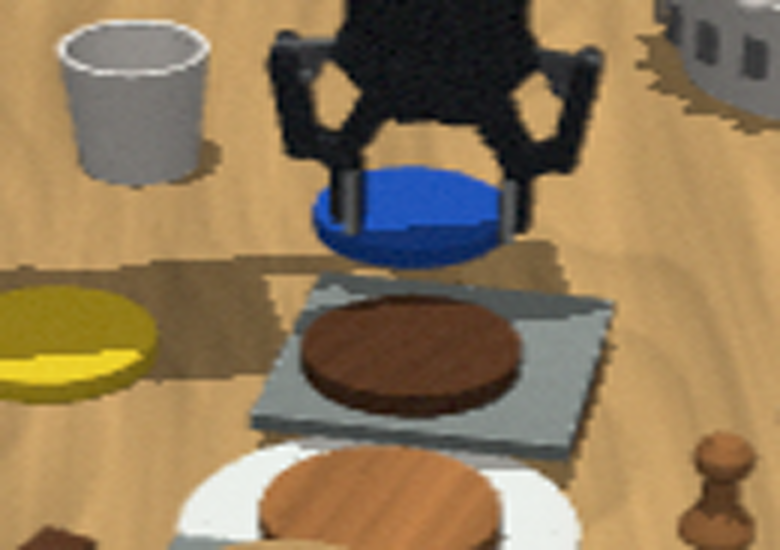

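View pics/wrist4.png

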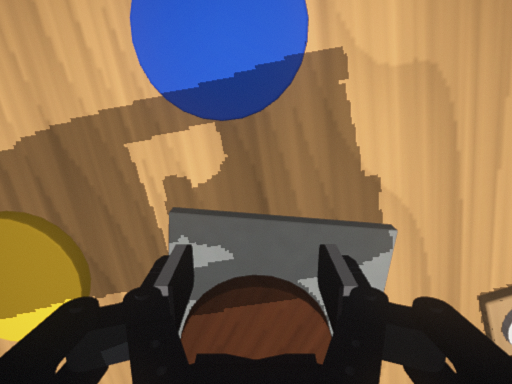

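Call:
{"api": "drive_tool", "payload": {"xyz": [[0,0,0.007],[0,0,0.014],[0,0,0.02],[0,0,0.022],[0,0,0.022]], "yaw": [0,0,0,0,0], "fingers": [80,80,80,80,80]}}

```text
time_s: 3.88
ee_pos: [0.5689, 0.1606, 0.0093]
eef_rot: [[0.987, -0.158, -0.002], [-0.158, -0.987, -0.0], [-0.002, 0.001, -1.0]]
force: [-1.0, 0.3, -0.1]
grip_width: 0.0584
```

```bash
python3 look.py 5 wrist side
python3 - <<'E'
import cv2
cv2.imwrite('pics/s5c.png',cv2.resize(cv2.imread('pics/side5.png')[110:220,190:320],None,fx=6,fy=5,interpolation=cv2.INTER_CUBIC))
E
```

```text
t 3.9833 p [0.5699 0.1608 0.0104] yang -99.09 -> shift [-0.0012  0.0015 -0.0396] yaw -0.39 force [ 0.22  0.66 -0.7 ] w 0.0586
```

View pics/s5c.png

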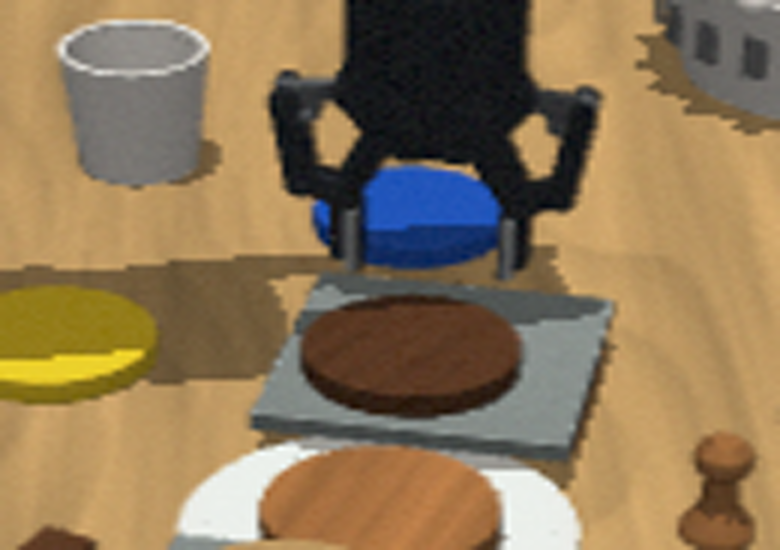

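View pics/wrist5.png

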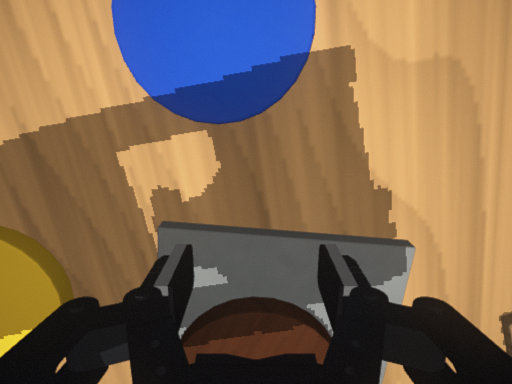

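Call:
{"api": "drive_tool", "payload": {"xyz": [[0,0,0.003],[0,0,0.006],[0,0,0.008],[0,0,0.009],[0,0,0.009]], "yaw": [0,0,0,0,0], "fingers": [80,80,80,80,80]}}

```text
time_s: 4.4
ee_pos: [0.5697, 0.1608, 0.0013]
eef_rot: [[0.987, -0.158, -0.001], [-0.158, -0.987, -0.0], [-0.001, 0.0, -1.0]]
force: [-0.1, 0.2, 0.2]
grip_width: 0.0589
```

Call:
{"api": "drive_tool", "payload": {"xyz": [[0,0,0.0005],[0,0,0.001],[0,0,0.0015],[0,0,0.002],[0,0,0.002]], "yaw": [0,0,0,0,0], "fingers": [80,80,80,80,80]}}

```text
time_s: 4.82
ee_pos: [0.57, 0.1608, -0.0004]
eef_rot: [[0.987, -0.158, -0.0], [-0.158, -0.987, 0.0], [-0.0, 0.0, -1.0]]
force: [-0.5, 0.0, 0.2]
grip_width: 0.0588
```

Call:
{"api": "drive_tool", "payload": {"xyz": [[0,0,0.0005],[0,0,0.001],[0,0,0.0015],[0,0,0.002],[0,0,0.002]], "yaw": [0,0,0,0,0], "fingers": [80,80,80,80,80]}}

```text
time_s: 5.23
ee_pos: [0.5701, 0.1608, -0.0023]
eef_rot: [[0.987, -0.158, 0.0], [-0.158, -0.987, 0.0], [0.0, -0.0, -1.0]]
force: [1.0, -0.1, 1.3]
grip_width: 0.0582
```

Call:
{"api": "drive_tool", "payload": {"xyz": [[0,0,0.0005],[0,0,0.001],[0,0,0.0015],[0,0,0.0015]], "yaw": [0,0,0,0], "fingers": [80,80,80,80]}}

```text
time_s: 5.57
ee_pos: [0.5701, 0.1608, -0.0023]
eef_rot: [[0.987, -0.158, -0.0], [-0.158, -0.987, -0.0], [-0.0, 0.0, -1.0]]
force: [-4.1, -0.3, 10.4]
grip_width: 0.0589
```

Call:
{"api": "drive_tool", "payload": {"xyz": [[0,0,-0.004],[-0.0025,0,-0.008],[-0.0025,0.006,-0.008],[-0.0025,0.013,-0.008],[-0.0025,0.02,-0.008]], "yaw": [0,0,0,0,0], "fingers": [80,80,80,80,80]}}

```text
time_s: 5.98
ee_pos: [0.564, 0.1407, 0.0039]
eef_rot: [[0.987, -0.158, -0.0], [-0.158, -0.987, -0.0], [-0.0, 0.0, -1.0]]
force: [-0.7, -1.0, -0.4]
grip_width: 0.0585
```

Call:
{"api": "drive_tool", "payload": {"xyz": [[0,0.004,0],[0,0.008,0],[0,0.013,0],[0,0.018,0],[0,0.024,0]], "yaw": [0,0,0,0,0], "fingers": [80,80,80,80,80]}}

```text
time_s: 6.4
ee_pos: [0.5605, 0.1173, 0.0041]
eef_rot: [[0.987, -0.158, -0.0], [-0.158, -0.987, 0.0], [-0.0, -0.0, -1.0]]
force: [-0.1, 0.1, -0.3]
grip_width: 0.0585
```

```bash
python3 look.py 6 wrist top
```

```text
t 6.5 p [0.5604 0.1168 0.0041] yang -99.15 -> shift [ 0.0012 -0.0435 -0.0459] yaw -0.45 force [ 0.17 -0.09 -0.19] w 0.0588
```

View pics/wrist6.png

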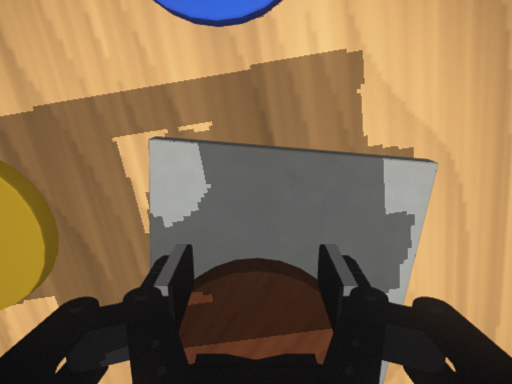

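Call:
{"api": "drive_tool", "payload": {"xyz": [[0,0.006,0],[0,0.013,0],[0,0.02,0],[0,0.027,0],[0,0.034,0]], "yaw": [0,0,0,0,0], "fingers": [80,80,80,80,80]}}

```text
time_s: 6.92
ee_pos: [0.5552, 0.0834, 0.0042]
eef_rot: [[0.987, -0.158, 0.0], [-0.158, -0.987, 0.0], [0.0, -0.0, -1.0]]
force: [-0.0, -0.1, 0.6]
grip_width: 0.0587
```

Call:
{"api": "drive_tool", "payload": {"xyz": [[0,0.007,0],[0,0.014,0],[0,0.02,0],[0,0.025,0],[0,0.028,0]], "yaw": [0,0,0,0,0], "fingers": [80,80,80,80,80]}}

```text
time_s: 7.33
ee_pos: [0.5507, 0.0557, 0.0042]
eef_rot: [[0.987, -0.159, -0.0], [-0.159, -0.987, -0.0], [-0.0, 0.0, -1.0]]
force: [-0.8, 0.0, 0.1]
grip_width: 0.0589
```

```bash
python3 look.py 7 wrist side
python3 - <<'E'
import cv2
cv2.imwrite('pics/s7c.png',cv2.resize(cv2.imread('pics/side7.png')[140:260,190:320],None,fx=6,fy=5,interpolation=cv2.INTER_CUBIC))
E
```

```text
t 7.4333 p [0.5507 0.0559 0.0041] yang -99.13 -> shift [ 0.0011 -0.1051 -0.0459] yaw -0.43 force [-1.14  0.79 -0.21] w 0.0587
```

View pics/s7c.png

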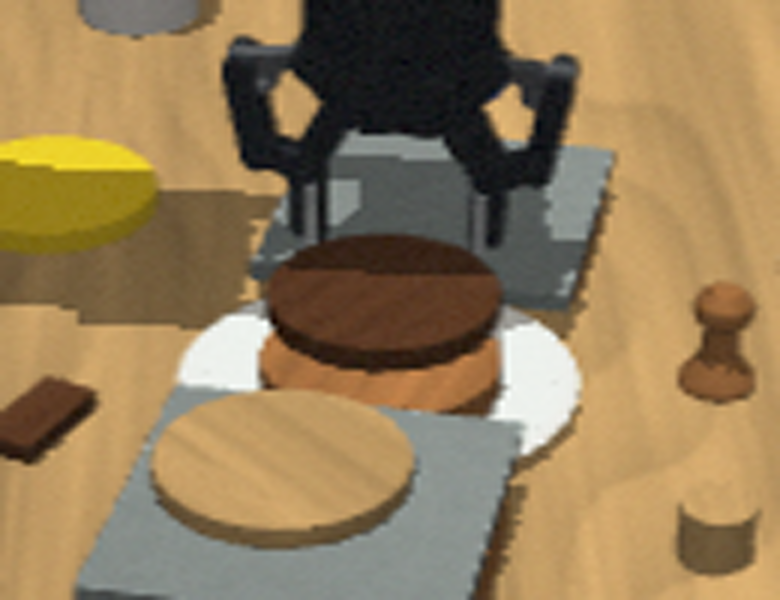

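View pics/wrist7.png

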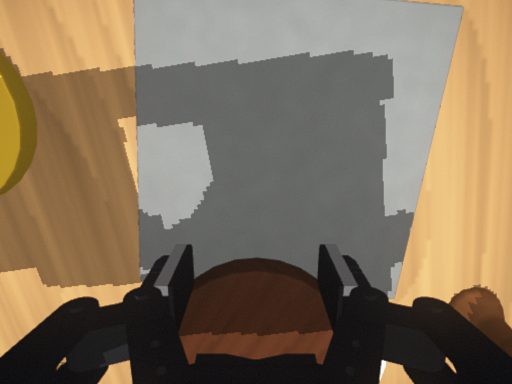

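```bash
cat > pat.py <<'E'
import sys,pickle;from h import *
f=pickle.load(open(f"f{sys.argv[1]}.pkl","rb"))["side"];z=float(sys.argv[2]); lo=float(sys.argv[3]) if len(sys.argv)>3 else 60
# dark patty: fit ellipse arc using near (front, bottom-of-top-face) & sides is ambiguous -> use full contour hull silhouettes: top-face left/right extremes and far arc
hsv=cv2.cvtColor(cv2.GaussianBlur(f["frame"],(3,3),0),cv2.COLOR_RGB2HSV).astype(int)
E
python3 - <<'E'
import pickle;from h import *
for t,uv in(("0",(258,181)),("7",(255,203))):
    d=pickle.load(open(f"f{t}.pkl","rb"));f=d["side"]
    for y in range(uv[1]-24,uv[1]+34,3): print(y,f["frame"][y,uv[0]].tolist(),end=' ')
    print()
    print([ (x,f["frame"][uv[1],x].tolist()) for x in range(uv[0]-34,uv[0]+34,3)])
E
```

```text
157 [32, 81, 181] 160 [23, 45, 101] 163 [37, 50, 79] 166 [131, 135, 133] 169 [87, 56, 37] 172 [89, 58, 39] 175 [91, 55, 33] 178 [88, 58, 34] 181 [88, 54, 35] 184 [87, 57, 37] 187 [88, 52, 31] 190 [42, 24, 16] 193 [60, 56, 48] 196 [75, 80, 80] 199 [123, 102, 81] 202 [169, 115, 65] 205 [167, 114, 65] 208 [176, 117, 69] 211 [178, 120, 72] 214 [184, 126, 70] 
[(224, [187, 151, 96]), (227, [176, 141, 88]), (230, [189, 151, 99]), (233, [182, 145, 92]), (236, [148, 136, 113]), (239, [116, 122, 119]), (242, [83, 52, 32]), (245, [84, 53, 34]), (248, [91, 56, 36]), (251, [89, 57, 34]), (254, [88, 55, 32]), (257, [94, 60, 41]), (260, [85, 51, 29]), (263, [89, 59, 37]), (266, [88, 51, 34]), (269, [89, 55, 31]), (272, [88, 55, 36]), (275, [89, 55, 36]), (278, [138, 144, 139]), (281, [135, 143, 140]), (284, [131, 140, 136]), (287, [135, 142, 139]), (290, [88, 72, 48])]
179 [79, 86, 82] 182 [80, 86, 85] 185 [83, 86, 84] 188 [55, 35, 22] 191 [52, 34, 17] 194 [56, 38, 22] 197 [97, 61, 36] 200 [91, 55, 32] 203 [89, 53, 32] 206 [94, 57, 38] 209 [89, 59, 40] 212 [51, 34, 26] 215 [182, 124, 72] 218 [184, 125, 71] 221 [160, 126, 91] 224 [190, 160, 116] 227 [193, 155, 102] 230 [188, 151, 97] 233 [192, 155, 102] 236 [189, 152, 99] 
[(221, [116, 93, 62]), (224, [114, 90, 58]), (227, [199, 193, 179]), (230, [237, 241, 236]), (233, [152, 151, 144]), (236, [69, 43, 29]), (239, [96, 62, 40]), (242, [90, 55, 33]), (245, [86, 53, 30]), (248, [97, 59, 37]), (251, [88, 53, 34]), (254, [89, 56, 34]), (257, [94, 59, 38]), (260, [93, 59, 35]), (263, [93, 59, 38]), (266, [94, 57, 35]), (269, [94, 56, 32]), (272, [59, 46, 39]), (275, [158, 157, 149]), (278, [136, 121, 98]), (281, [120, 97, 63]), (284, [114, 93, 58]), (287, [202, 164, 107])]
```

```bash
cat > pat.py <<'E'
import sys,pickle;from h import *
def patty(f,uv,ztop,th,mask,r=.046):
    c,m=blob(mask,uv); lab=c
    # split
    w=[ (np.ptp(c[c[:,1]==y,0]),y) for y in np.unique(c[:,1])]; wmax=max(w)[0]; ys=[y for q,y in w if q>=wmax-1]
    up=c[c[:,1]<min(ys)];dn=c[c[:,1]>max(ys)]
    P=np.r_[ray(f,up,ztop),ray(f,dn,ztop-th)]
    return circ(P),circ(P,r),c.min(0),c.max(0)
if __name__=="__main__":
    for t,u,v,z in [a.split(",") for a in sys.argv[1:]]:
        f=pickle.load(open(f"f{t}.pkl","rb"))["side"];R,G,B=[cv2.GaussianBlur(f["frame"],(3,3),0)[...,i].astype(int) for i in range(3)]
        m=(R<118)&(R-B>15)&(R>1.35*G-2)
        m=cv2.morphologyEx(m.astype(np.uint8),cv2.MORPH_OPEN,np.ones((5,5)))
        a,b,mn,mx=patty(f,(int(u),int(v)),float(z),.014,m); print(t,a[0].round(4),round(a[1],4),b[0].round(4),mn,mx)
E
python3 pat.py 0,258,181,.041 7,255,203,.0405
```

```text
0 [0.56   0.0885 0.0396] 0.0016 [0.5644 0.0896] [241 170] [275 192]
7 [0.5447 0.0068 0.042 ] 0.0013 [0.5435 0.0084] [235 188] [272 213]
```

Call:
{"api": "drive_tool", "payload": {"xyz": [[0,0.004,0],[0,0.009,0],[0,0.013,0],[0,0.016,0],[0,0.019,0]], "yaw": [0,0,0,0,0], "fingers": [80,80,80,80,80]}}

```text
time_s: 7.85
ee_pos: [0.5477, 0.0374, 0.0041]
eef_rot: [[0.987, -0.158, -0.0], [-0.158, -0.987, 0.0], [-0.0, -0.0, -1.0]]
force: [0.1, 0.4, -0.1]
grip_width: 0.0586
```

Call:
{"api": "drive_tool", "payload": {"xyz": [[0,0.003,0],[0,0.005,0],[0,0.007,0],[0,0.009,0],[0,0.009,0]], "yaw": [0,0,0,0,0], "fingers": [80,80,80,80,80]}}

```text
time_s: 8.27
ee_pos: [0.5464, 0.0285, 0.0042]
eef_rot: [[0.987, -0.158, -0.0], [-0.158, -0.987, -0.0], [-0.0, 0.0, -1.0]]
force: [0.1, 0.1, -0.5]
grip_width: 0.0587
```

```bash
python3 look.py 8 wrist side; python3 pat.py 8,252,212,.040;  python3 - <<'E'
import cv2
cv2.imwrite('pics/s8c.png',cv2.resize(cv2.imread('pics/side8.png')[140:260,190:320],None,fx=6,fy=5,interpolation=cv2.INTER_CUBIC))
E
```

```text
t 8.3667 p [0.5464 0.0288 0.0042] yang -99.1 -> shift [ 0.0011 -0.1326 -0.0458] yaw -0.4 force [-0.82 -0.34 -0.27] w 0.0587
8 [ 0.5411 -0.0183  0.0409] 0.0028 [ 0.5415 -0.0201] [234 194] [271 220]
```

View pics/s8c.png

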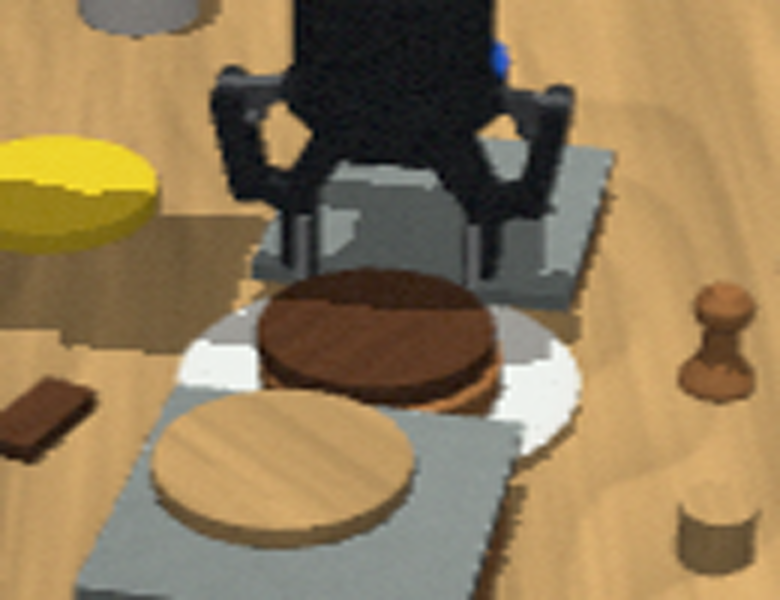

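Call:
{"api": "drive_tool", "payload": {"xyz": [[0,-0.008,0],[0,-0.02,0],[0,-0.03,-0.01],[0,-0.03,-0.04],[0,-0.03,-0.08]], "yaw": [0,0,0,0,0], "fingers": [80,80,80,80,80]}}

```text
time_s: 8.78
ee_pos: [0.5476, 0.0606, 0.082]
eef_rot: [[0.988, -0.156, -0.009], [-0.156, -0.988, 0.001], [-0.009, 0.001, -1.0]]
force: [0.2, -1.0, -0.5]
grip_width: 0.0588
```

```bash
python3 -c "
from h import *
shift(.4742,-.1955,.10,-110.3)"
```

```text
t 8.7833 p [0.5476 0.0606 0.082 ] yang -98.97 -> shift [-0.0328  0.2644 -0.0176] yaw 11.33 force [ 0.24 -1.03 -0.46] w 0.0588
```

Call:
{"api": "drive_tool", "payload": {"xyz": [[-0.003,0.025,-0.016],[-0.008,0.06,-0.016],[-0.014,0.1,-0.016],[-0.02,0.14,-0.016],[-0.025,0.18,-0.016]], "yaw": [0,2,5,8,11.2], "fingers": [80,80,80,80,80]}}

```text
time_s: 9.2
ee_pos: [0.4981, -0.1154, 0.1015]
eef_rot: [[0.938, -0.347, 0.002], [-0.347, -0.938, -0.0], [0.002, -0.0, -1.0]]
force: [0.2, -1.0, 0.0]
grip_width: 0.0583
```

```bash
python3 -c "
from h import *
shift(.4742,-.1955,.10,-110.3)"
```

```text
t 9.2 p [ 0.4981 -0.1154  0.1015] yang -110.29 -> shift [0.0053 0.0834 0.0015] yaw 0.01 force [ 0.24 -1.04  0.01] w 0.0583
```

Call:
{"api": "drive_tool", "payload": {"xyz": [[0.002,0.03,0],[0.004,0.06,0],[0.006,0.083,0],[0.006,0.083,0.0],[0.006,0.083,0]], "yaw": [0,0,0,0,0], "fingers": [80,80,80,80,80]}}

```text
time_s: 9.62
ee_pos: [0.4754, -0.1955, 0.101]
eef_rot: [[0.937, -0.348, 0.001], [-0.348, -0.937, -0.0], [0.001, -0.0, -1.0]]
force: [0.0, 0.4, 0.9]
grip_width: 0.0588
```

```bash
python3 look.py 9 top side; python3 -c "
from h import *
shift(.4742,-.1955,.0177,-110.3)
for n in('top','side'):
  im=cv2.imread(f'pics/{n}9.png');c=im[160:260,180:340] if n=='top' else im[150:270,190:320]
  cv2.imwrite(f'pics/{n}9c.png',cv2.resize(c,None,fx=5,fy=5,interpolation=cv2.INTER_CUBIC))"
```

```text
t 9.7167 p [ 0.4754 -0.1941  0.1006] yang -110.23 -> shift [-0.035  -0.3639  0.0508] yaw -11.53 force [ 0.2  -0.53  0.53] w 0.0588
t 9.7167 p [ 0.4754 -0.1941  0.1006] yang -110.23 -> shift [-0.0007  0.0018  0.0829] yaw 0.07 force [ 0.2  -0.53  0.53] w 0.0588
```

View pics/top9c.png

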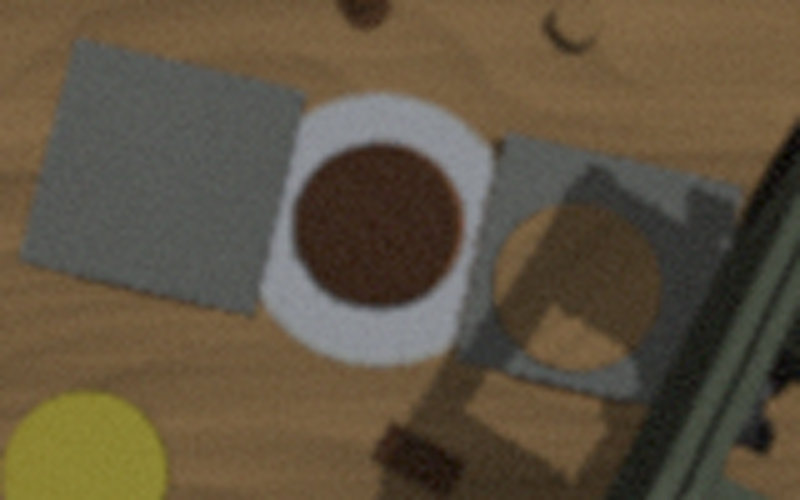

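View pics/side9c.png

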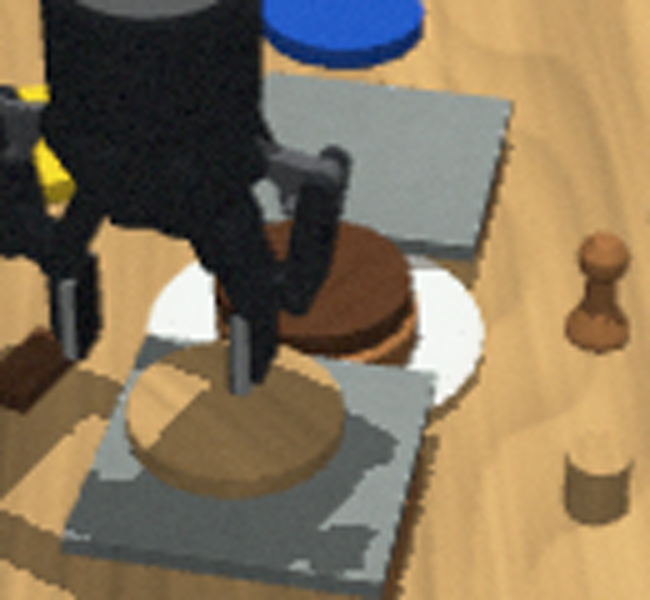

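```bash
cat > topm.py <<'E'
import sys,pickle;from h import *
t,z=sys.argv[1],float(sys.argv[2])
f=pickle.load(open(f"f{t}.pkl","rb"))["top"]
lab=cv2.cvtColor(cv2.GaussianBlur(f["frame"],(3,3),0),cv2.COLOR_RGB2HSV).astype(int);S,V=lab[...,1],lab[...,2]
m=((S<60)&(V>60)).astype(np.uint8)
cc,h=cv2.findContours(m,cv2.RETR_CCOMP,cv2.CHAIN_APPROX_NONE)
for c,hh in zip(cc,h[0]):
    x,y,w,q=cv2.boundingRect(c)
    if hh[3]>=0 and 235<x<250 and w>25: print(x,y,w,q,circ(ray(f,c[:,0],z)))
E
python3 topm.py 9 .040
python3 - <<'E'
import pickle;from h import *
f=pickle.load(open("f9.pkl","rb"))["top"]["frame"]
print([(x,f[205,x].tolist()) for x in range(234,278)])
E
```

```text
238 188 36 34 (array([ 0.5369798 , -0.01978784,  0.04594883]), np.float64(0.0010963693399239464))
[(234, [93, 94, 94]), (235, [124, 125, 129]), (236, [139, 142, 148]), (237, [131, 135, 140]), (238, [96, 95, 94]), (239, [63, 51, 44]), (240, [54, 31, 22]), (241, [56, 38, 26]), (242, [58, 38, 28]), (243, [58, 40, 29]), (244, [61, 42, 34]), (245, [56, 37, 26]), (246, [61, 42, 35]), (247, [58, 40, 31]), (248, [58, 38, 26]), (249, [58, 38, 25]), (250, [59, 43, 30]), (251, [57, 39, 20]), (252, [60, 38, 31]), (253, [55, 37, 23]), (254, [51, 27, 18]), (255, [57, 35, 27]), (256, [55, 37, 22]), (257, [58, 34, 25]), (258, [62, 37, 29]), (259, [58, 40, 23]), (260, [59, 41, 33]), (261, [60, 42, 33]), (262, [52, 37, 21]), (263, [56, 36, 24]), (264, [58, 43, 28]), (265, [57, 36, 31]), (266, [59, 41, 31]), (267, [64, 42, 35]), (268, [58, 39, 31]), (269, [59, 39, 30]), (270, [60, 41, 26]), (271, [76, 47, 31]), (272, [109, 85, 75]), (273, [135, 130, 134]), (274, [135, 138, 142]), (275, [116, 115, 116]), (276, [93, 93, 91]), (277, [88, 90, 88])]
```

Call:
{"api": "drive_tool", "payload": {"xyz": [[-0.001,0,0.025],[-0.001,0,0.05],[-0.001,0,0.07],[-0.001,0,0.08],[-0.001,0,0.083]], "yaw": [0,0,0,0,0], "fingers": [80,80,80,80,80]}}

```text
time_s: 10.13
ee_pos: [0.4727, -0.1924, 0.0152]
eef_rot: [[0.939, -0.345, -0.004], [-0.345, -0.939, 0.003], [-0.005, -0.001, -1.0]]
force: [0.4, -0.6, -0.6]
grip_width: 0.0582
```

Call:
{"api": "drive_tool", "payload": {"xyz": [[0,0,0],[0,0,0]], "yaw": [0,0], "fingers": [80,80]}}

```text
time_s: 10.3
ee_pos: [0.475, -0.1948, 0.0181]
eef_rot: [[0.938, -0.346, 0.001], [-0.346, -0.938, -0.001], [0.002, 0.0, -1.0]]
force: [-0.6, -1.0, 0.3]
grip_width: 0.0592
```

```bash
python3 look.py 10 wrist side; python3 -c "
from h import *
im=cv2.imread(f'pics/side10.png');c=im[150:290,170:320]
cv2.imwrite(f'pics/side10c.png',cv2.resize(c,None,fx=4,fy=4,interpolation=cv2.INTER_CUBIC))"
```

```text
t 10.4 p [ 0.4754 -0.1954  0.0187] yang -110.26 -> shift [-0.0355 -0.3652 -0.0316] yaw -11.56 force [0.31 0.4  0.75] w 0.0584
```

View pics/side10c.png

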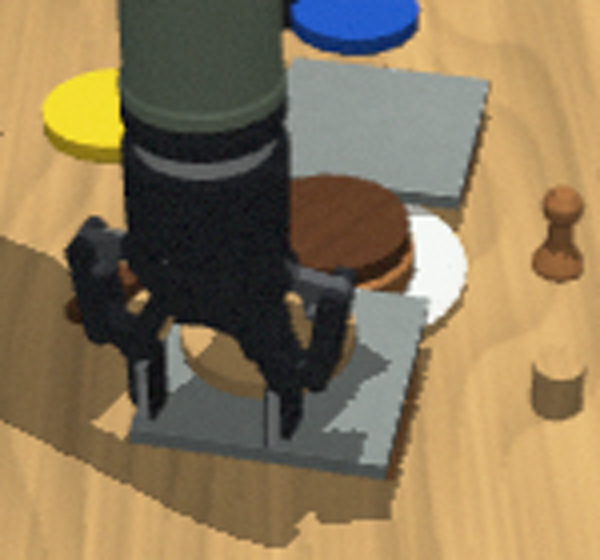

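View pics/wrist10.png

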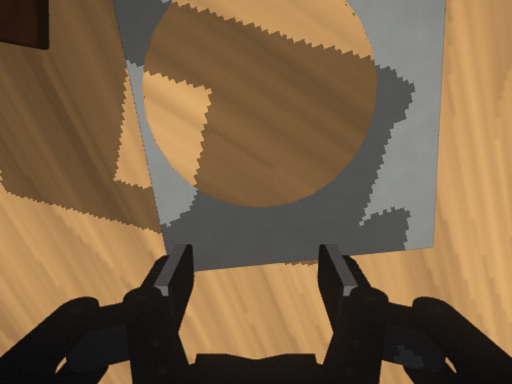

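Call:
{"api": "drive_tool", "payload": {"xyz": [[-0.0015,-0.006,0.001],[-0.0015,-0.013,0.001],[-0.0015,-0.02,0.001],[-0.0015,-0.024,0.001],[-0.0015,-0.028,0.001]], "yaw": [0,0,0,0,0], "fingers": [80,80,80,80,80]}}

```text
time_s: 10.82
ee_pos: [0.4826, -0.1675, 0.0164]
eef_rot: [[0.938, -0.346, 0.0], [-0.346, -0.938, -0.0], [0.0, 0.0, -1.0]]
force: [-0.2, -1.1, -0.0]
grip_width: 0.0589
```

Call:
{"api": "drive_tool", "payload": {"xyz": [[0,-0.005,0],[0,-0.011,0],[0,-0.018,0],[0,-0.025,0],[0,-0.032,0]], "yaw": [0,0,0,0,0], "fingers": [80,80,80,80,80]}}

```text
time_s: 11.23
ee_pos: [0.4936, -0.1375, 0.0162]
eef_rot: [[0.938, -0.347, -0.0], [-0.347, -0.938, -0.0], [-0.0, 0.0, -1.0]]
force: [-0.6, -0.4, 0.2]
grip_width: 0.0587
```

Call:
{"api": "drive_tool", "payload": {"xyz": [[0,-0.007,0],[0,-0.014,0],[0,-0.021,0],[0,-0.027,0],[0,-0.031,0]], "yaw": [0,0,0,0,0], "fingers": [80,80,80,80,80]}}

```text
time_s: 11.65
ee_pos: [0.5043, -0.1082, 0.0162]
eef_rot: [[0.938, -0.346, -0.0], [-0.346, -0.938, 0.0], [-0.0, -0.0, -1.0]]
force: [-1.1, 0.0, 0.9]
grip_width: 0.0587
```

```bash
python3 look.py 11 wrist side; python3 -c "
from h import *
im=cv2.imread(f'pics/side11.png');c=im[150:290,170:320]
cv2.imwrite(f'pics/side11c.png',cv2.resize(c,None,fx=4,fy=4,interpolation=cv2.INTER_CUBIC))"
```

```text
t 11.75 p [ 0.5042 -0.1082  0.0161] yang -110.24 -> shift [-0.0323 -0.2734 -0.0338] yaw -11.54 force [ 0.15  0.37 -0.55] w 0.0583
```

View pics/side11c.png

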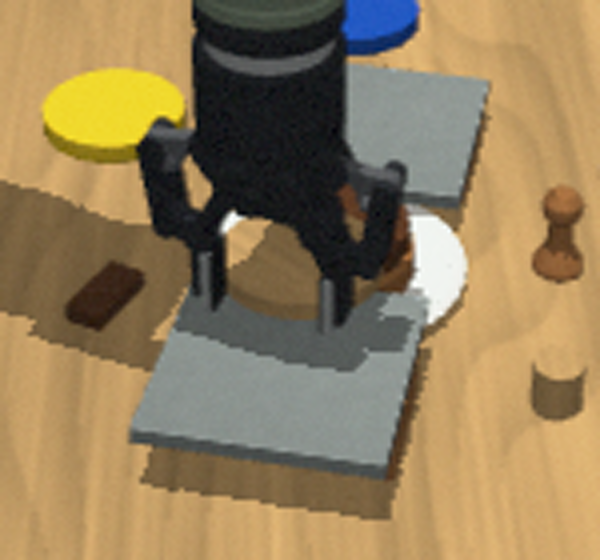

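View pics/wrist11.png

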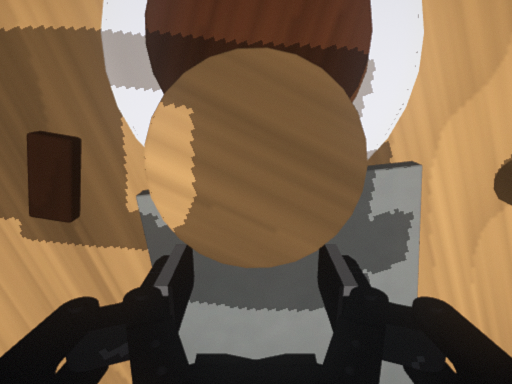

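Call:
{"api": "drive_tool", "payload": {"xyz": [[0,-0.006,0],[0,-0.013,0],[0,-0.02,0],[0,-0.026,0],[0,-0.031,0]], "yaw": [0,0,0,0,0], "fingers": [80,80,80,80,80]}}

```text
time_s: 12.17
ee_pos: [0.515, -0.0791, 0.0161]
eef_rot: [[0.938, -0.346, -0.0], [-0.346, -0.938, 0.0], [-0.0, -0.0, -1.0]]
force: [0.6, -1.3, -0.0]
grip_width: 0.0583
```

Call:
{"api": "drive_tool", "payload": {"xyz": [[0,-0.004,0],[0,-0.008,0],[0,-0.011,0],[0,-0.013,0],[0,-0.013,0]], "yaw": [0,0,0,0,0], "fingers": [80,80,80,80,80]}}

```text
time_s: 12.58
ee_pos: [0.5195, -0.0674, 0.0162]
eef_rot: [[0.938, -0.346, 0.0], [-0.346, -0.938, 0.0], [0.0, -0.0, -1.0]]
force: [-0.3, -0.4, 0.9]
grip_width: 0.0586
```

```bash
python3 look.py 12 wrist side; python3 -c "
from h import *
im=cv2.imread(f'pics/side12.png');c=im[150:290,170:320]
cv2.imwrite(f'pics/side12c.png',cv2.resize(c,None,fx=4,fy=4,interpolation=cv2.INTER_CUBIC))"
```

```text
t 12.6833 p [ 0.5194 -0.0677  0.0162] yang -110.29 -> shift [-0.0328 -0.2301 -0.0338] yaw -11.59 force [ 0.17 -0.52  0.39] w 0.0584
```

View pics/side12c.png

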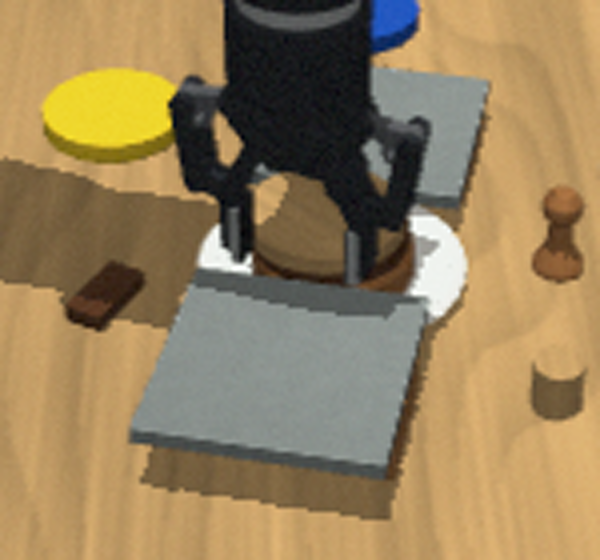

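View pics/wrist12.png

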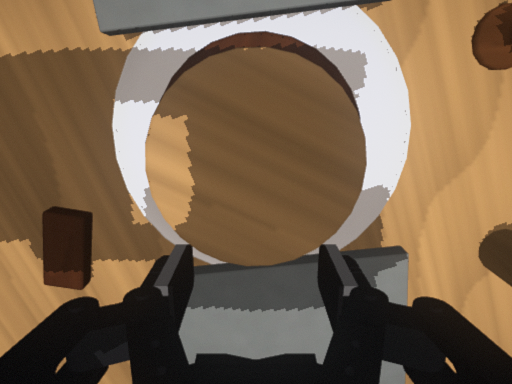

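Run:
```python
import pickle;from h import *
f=pickle.load(open("f12.pkl","rb"))["wrist"]
fr=cv2.GaussianBlur(f["frame"],(3,3),0).astype(int)
# radial edges from cheese centre (255,155): cheese arc sides and far
ch=np.array([[147,140],[152,115],[165,88],[180,70],[200,57],[225,49],[257,46],[290,51],[315,62],[335,79],[352,102],[363,130],[366,160],[357,195],[340,225],[146,160],[155,200],[172,228]])
# refine: gradient max along ray
g=cv2.cvtColor(f["frame"],cv2.COLOR_RGB2GRAY).astype(float)
P=ray(f,ch,.052);print("cheese",circ(P))
pa=np.array([[195,54],[210,44],[230,36],[257,32],[285,36],[310,47],[322,55]])
P=ray(f,pa,.040);print("patty",circ(P),circ(P,.046))
wh=((fr.min(2)>190)).astype(np.uint8)
ri=[]
for y in range(100,170,4):
    xs=np.where(wh[y,100:140]|0)[0]
    if len(xs): ri.append((100+xs[0],y))
    xs=np.where(wh[y,380:420])[0]
    if len(xs): ri.append((380+xs[-1],y))
ri=np.array(ri);print(ri.tolist());P=ray(f,ri,.011);print("rim",circ(P),circ(P,.078))
print(np.round(f["cam_to_world"],3).tolist())
```

```text
cheese (array([ 0.5364952 , -0.02196885,  0.04489358]), np.float64(0.00041648549576659604))
patty (array([ 0.53990416, -0.01586904,  0.0441844 ]), np.float64(5.035022994517495e-05)) (array([ 0.53918482, -0.01771816]), np.float64(0.00014267289469619727))
[[130, 100], [408, 100], [115, 104], [408, 104], [114, 108], [408, 108], [114, 112], [409, 112], [114, 116], [409, 116], [113, 120], [409, 120], [113, 124], [410, 124], [113, 128], [409, 128], [114, 132], [409, 132], [114, 136], [408, 136], [115, 140], [408, 140], [115, 144], [407, 144], [116, 148], [407, 148], [116, 152], [406, 152], [117, 156], [406, 156], [118, 160], [404, 160], [119, 164], [403, 164], [121, 168], [402, 168]]
rim (array([ 0.54079766, -0.0198699 ,  0.07679453]), np.float64(0.0011790615575538032)) (array([ 0.53892889, -0.02499838]), np.float64(0.0015009867416949838))
[[0.938, -0.332, -0.101, 0.546], [-0.347, -0.897, -0.274, 0.003], [0.001, 0.292, -0.956, 0.183], [0.0, 0.0, 0.0, 1.0]]
```

Call:
{"api": "drive_tool", "payload": {"xyz": [[0,-0.0015,0],[0,-0.003,0],[0,-0.003,0]], "yaw": [0,0,0], "fingers": [80,80,80]}}

```text
time_s: 12.93
ee_pos: [0.5205, -0.0649, 0.0162]
eef_rot: [[0.938, -0.347, 0.0], [-0.347, -0.938, 0.0], [0.0, -0.0, -1.0]]
force: [0.2, -0.3, 0.7]
grip_width: 0.0588
```

Call:
{"api": "drive_tool", "payload": {"xyz": [[0,0.006,0],[0,0.018,0],[0,0.035,-0.01],[0,0.07,-0.04],[0,0.11,-0.06]], "yaw": [0,0,0,0,0], "fingers": [80,80,80,80,80]}}

```text
time_s: 13.35
ee_pos: [0.4836, -0.1625, 0.0733]
eef_rot: [[0.939, -0.344, -0.001], [-0.344, -0.939, 0.001], [-0.001, -0.0, -1.0]]
force: [0.9, 0.1, 0.2]
grip_width: 0.0583
```

Call:
{"api": "drive_tool", "payload": {"xyz": [[0,0.035,-0.01],[0,0.07,-0.02],[0,0.09,-0.02],[0,0.09,-0.02]], "yaw": [0,0,0,0], "fingers": [60,60,60,60]}}

```text
time_s: 13.68
ee_pos: [0.4523, -0.2518, 0.0942]
eef_rot: [[0.936, -0.352, 0.002], [-0.352, -0.936, -0.004], [0.003, 0.003, -1.0]]
force: [-0.2, 0.8, 0.1]
grip_width: 0.0652
```

```bash
python3 look.py 13 top side wrist; python3 topm.py 13 .052; python3 -c "
from h import *
im=cv2.imread(f'pics/side13.png');c=im[140:290,170:320]
cv2.imwrite(f'pics/side13c.png',cv2.resize(c,None,fx=4,fy=4,interpolation=cv2.INTER_CUBIC))
im=cv2.imread(f'pics/top13.png');c=im[160:280,220:420]
cv2.imwrite(f'pics/top13c.png',cv2.resize(c,None,fx=4,fy=4,interpolation=cv2.INTER_CUBIC))"
```

```text
t 13.8333 p [ 0.4525 -0.2464  0.0924] yang -110.37 -> shift [-0.0325 -0.4208  0.0427] yaw -11.67 force [ 0.26 -0.22  0.29] w 0.0653
238 188 36 35 (array([ 0.53469713, -0.01974644,  0.04682034]), np.float64(0.0008113787080273534))
```

View pics/side13c.png

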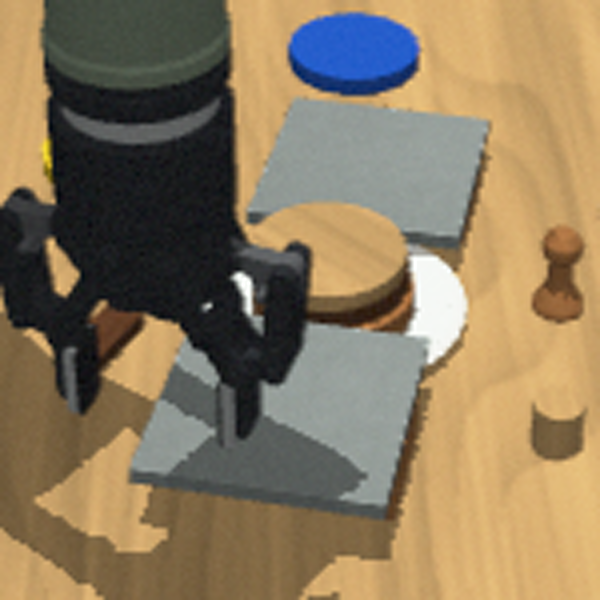

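View pics/top13c.png

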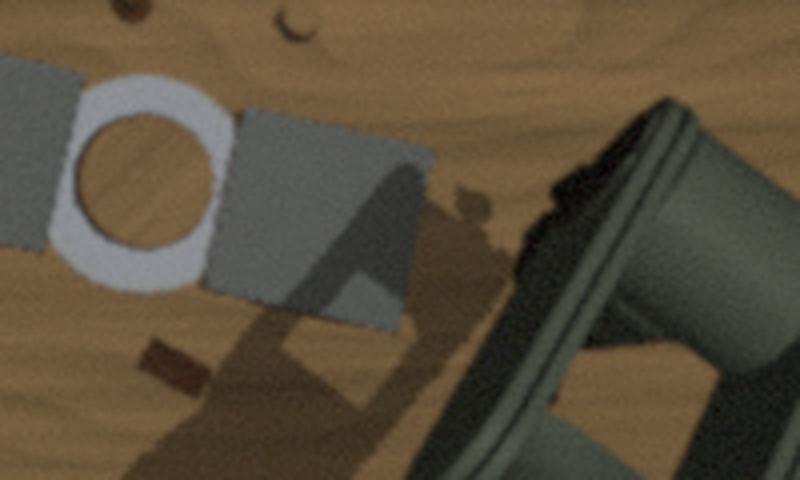

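View pics/wrist13.png

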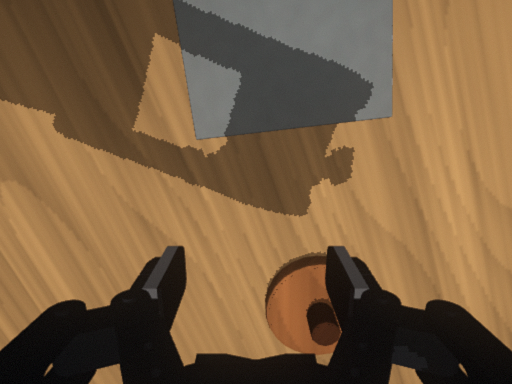

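Run:
```python
import pickle;from h import *
d=pickle.load(open("f0.pkl","rb"))
for n,uv in(("top",(381,229)),("side",(219,328))):
    f=d[n];fr=cv2.GaussianBlur(f["frame"],(3,3),0).astype(int)
    print(fr[uv[1],uv[0]]); V=fr.max(2)
    c,_=blob(V<(62 if n=="top" else 100),uv);print(n,c.min(0),c.max(0),len(c),"z.046",ray(f,[c.mean(0)],.046),"z.018",ray(f,[c.mean(0)],.018), "z.03",ray(f,[c.mean(0)],.03))
    im=f["frame"][:,:,::-1][uv[1]-30:uv[1]+40,uv[0]-45:uv[0]+45];cv2.imwrite(f"pics/kn_{n}.png",cv2.resize(im,None,fx=6,fy=6,interpolation=cv2.INTER_CUBIC))
# bun disc from top: reddish mask
f=d["top"];lab=cv2.cvtColor(cv2.GaussianBlur(f["frame"],(3,3),0),cv2.COLOR_RGB2LAB).astype(int)
print(lab[232,366],lab[232,345],lab[255,379])
```

```text
[49 31 19]
top [376 225] [386 232] 26 z.046 [[ 0.46561906 -0.35950975]] z.018 [[ 0.46741214 -0.36948133]] z.03 [[ 0.46664368 -0.36520779]]
[88 55 35]
side [212 321] [225 340] 49 z.046 [[ 0.46966351 -0.37811314]] z.018 [[ 0.46842893 -0.35539238]] z.03 [[ 0.46895804 -0.36512985]]
[ 77 138 149] [ 87 133 146] [ 95 134 147]
```

View pics/kn_top.png

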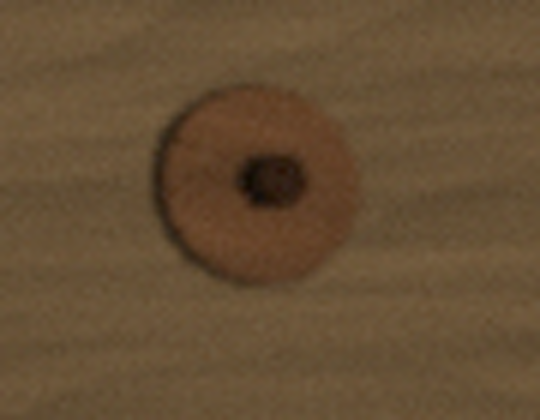

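View pics/kn_side.png

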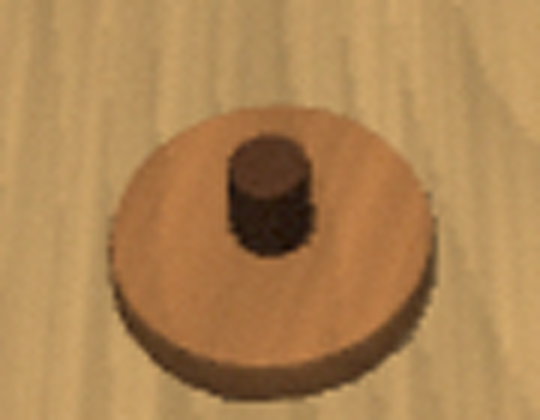

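Call:
{"api": "drive_tool", "payload": {"xyz": [[-0.002,0.02,0],[-0.003,0.04,0],[-0.003,0.04,0],[-0.003,0.04,0],[-0.003,0.04,0]], "yaw": [0,0,0,0,0], "fingers": [80,80,80,80,80]}}

```text
time_s: 14.25
ee_pos: [0.4367, -0.2814, 0.0922]
eef_rot: [[0.938, -0.346, -0.001], [-0.346, -0.938, 0.002], [-0.001, -0.001, -1.0]]
force: [0.1, 0.7, -0.3]
grip_width: 0.0585
```

```bash
python3 -c "
from h import *
shift(.4655,-.364,.06,-110.3)"
```

```text
t 14.25 p [ 0.4367 -0.2814  0.0922] yang -110.23 -> shift [0.0557 0.0676 0.0321] yaw 0.07 force [ 0.07  0.7  -0.25] w 0.0585
```

Call:
{"api": "drive_tool", "payload": {"xyz": [[0.02,0.02,0],[0.04,0.045,0],[0.055,0.066,0],[0.055,0.066,0.0],[0.055,0.066,0]], "yaw": [0,0,0,0,0], "fingers": [80,80,80,80,80]}}

```text
time_s: 14.67
ee_pos: [0.466, -0.3636, 0.0924]
eef_rot: [[0.938, -0.347, -0.0], [-0.347, -0.938, 0.001], [-0.0, -0.001, -1.0]]
force: [-0.6, 0.2, -1.0]
grip_width: 0.0588
```

Call:
{"api": "drive_tool", "payload": {"xyz": [[0,0,0],[0,0,0],[0,0,0]], "yaw": [0,0,0], "fingers": [80,80,80]}}

```text
time_s: 14.92
ee_pos: [0.4651, -0.3622, 0.0925]
eef_rot: [[0.938, -0.345, -0.001], [-0.345, -0.938, 0.001], [-0.001, -0.001, -1.0]]
force: [-1.4, 0.6, -0.1]
grip_width: 0.0587
```

```bash
python3 look.py 14 wrist; python3 -c "
from h import *
shift(.4655,-.364,.06,-110.3)"
```

```text
t 14.9667 p [ 0.4652 -0.3625  0.0926] yang -110.22 -> shift [-0.0834 -0.5255  0.0429] yaw -11.52 force [ 0.15  0.41 -0.04] w 0.0589
t 14.9667 p [ 0.4652 -0.3625  0.0926] yang -110.22 -> shift [0.0008 0.0013 0.0326] yaw 0.08 force [ 0.15  0.41 -0.04] w 0.0589
```

View pics/wrist14.png

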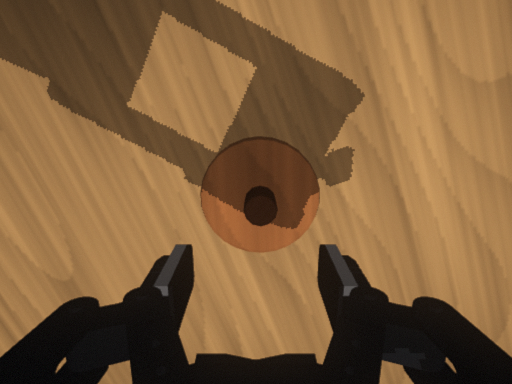

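```bash
python3 -c "
import pickle
from h import *
f=pickle.load(open('f14.pkl','rb'))['wrist']
print(ray(f,[[260,197]],.046),ray(f,[[261,206]],.032),proj(f,[[.4652,-.3625,.0926],[.4652,-.3625,.032]]))
c,_=blob((f['frame'].max(2)<70),(261,205));print(c.min(0),c.max(0))"
```

```text
[[ 0.47160795 -0.35468722]] [[ 0.4686235  -0.36557164]] [[255.07188626 238.22473975]
 [255.17546513 203.80321678]]
[243 185] [277 225]
```

Call:
{"api": "drive_tool", "payload": {"xyz": [[0.002,0.001,0.025],[0.002,0.001,0.05],[0.002,0.001,0.07],[0.002,0.001,0.08],[0.002,0.001,0.085]], "yaw": [0,0,0,0,0], "fingers": [80,80,80,80,80]}}

```text
time_s: 15.38
ee_pos: [0.4656, -0.3637, 0.0058]
eef_rot: [[0.938, -0.346, -0.003], [-0.346, -0.938, 0.003], [-0.004, -0.002, -1.0]]
force: [-0.3, -0.2, 0.1]
grip_width: 0.0583
```

Call:
{"api": "drive_tool", "payload": {"xyz": [[0,0,0.002],[0,0,0.003],[0,0,0.003]], "yaw": [0,0,0], "fingers": [80,80,80]}}

```text
time_s: 15.63
ee_pos: [0.4677, -0.3662, 0.0059]
eef_rot: [[0.938, -0.347, 0.002], [-0.347, -0.938, -0.002], [0.002, 0.001, -1.0]]
force: [-0.2, 0.2, 0.1]
grip_width: 0.0587
```

```bash
python3 look.py 15 wrist side;python3 -c "
from h import *
im=cv2.imread(f'pics/side15.png');c=im[250:370,150:290]
cv2.imwrite(f'pics/side15c.png',cv2.resize(c,None,fx=5,fy=5,interpolation=cv2.INTER_CUBIC))"
```

```text
t 15.7333 p [ 0.4677 -0.3664  0.0061] yang -110.29 -> shift [-0.0877 -0.5281 -0.0447] yaw -11.59 force [0.49 0.02 0.27] w 0.0582
```

View pics/wrist15.png

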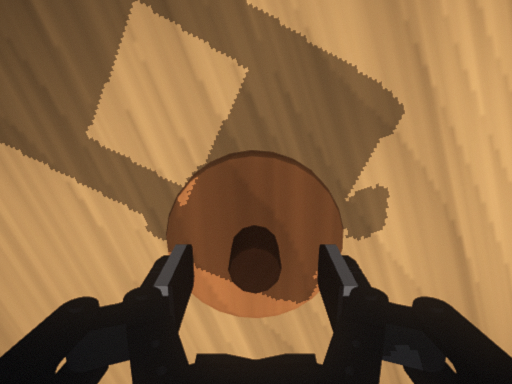

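View pics/side15c.png

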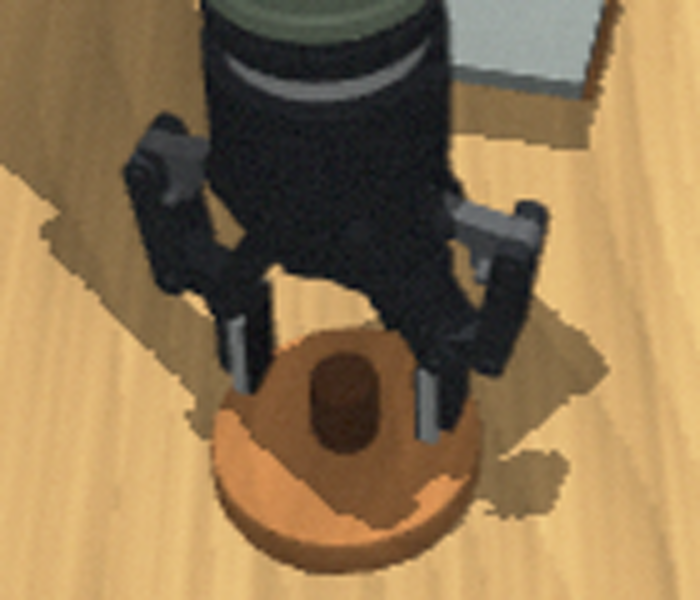

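Call:
{"api": "drive_tool", "payload": {"xyz": [[0,0,0.002],[0,0,0.002],[0,0,0.002],[0,0,0.002],[0,0,0.002]], "yaw": [0,0,0,0,0], "fingers": [120,150,150,150,150], "force": 30}}

```text
time_s: 16.15
ee_pos: [0.4669, -0.3655, 0.0028]
eef_rot: [[0.938, -0.347, 0.0], [-0.347, -0.938, -0.0], [0.0, 0.0, -1.0]]
force: [-0.3, -0.1, -0.7]
grip_width: 0.0352
```

Call:
{"api": "drive_tool", "payload": {"xyz": [[0,0,0],[0,0,0],[0,0,0],[0,0,0],[0,0,0]], "yaw": [0,0,0,0,0], "fingers": [170,190,210,230,230], "force": 30}}

```text
time_s: 16.57
ee_pos: [0.467, -0.3656, 0.003]
eef_rot: [[0.938, -0.347, 0.0], [-0.347, -0.938, -0.0], [0.0, 0.0, -1.0]]
force: [-0.8, 1.1, 1.9]
grip_width: 0.0226
```

```bash
python3 look.py 16 wrist side;python3 -c "
from h import *
im=cv2.imread(f'pics/side16.png');c=im[250:370,150:290]
cv2.imwrite(f'pics/side16c.png',cv2.resize(c,None,fx=5,fy=5,interpolation=cv2.INTER_CUBIC))"
```

```text
t 16.6667 p [ 0.4669 -0.3656  0.0029] yang -110.29 -> shift [-0.0868 -0.5277 -0.0471] yaw -11.59 force [-0.41  0.21  1.73] w 0.0227
```

View pics/wrist16.png

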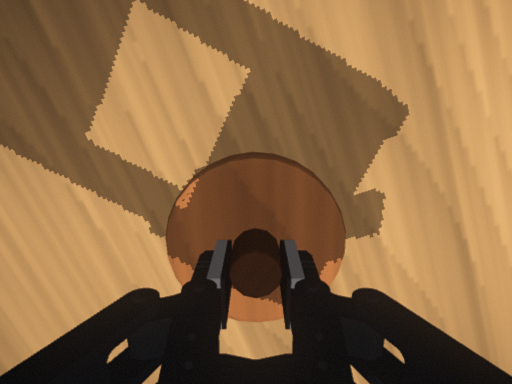

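View pics/side16c.png

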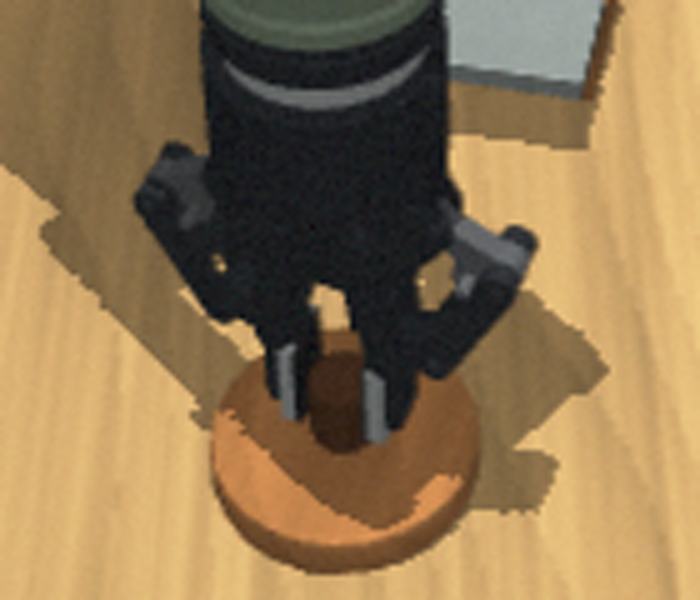

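Call:
{"api": "drive_tool", "payload": {"xyz": [[0,0,-0.005],[0,0,-0.02],[0,0,-0.045],[0,0,-0.07],[0,0,-0.09]], "yaw": [0,0,0,0,0], "fingers": [235,235,235,235,235], "force": 45}}

```text
time_s: 17.08
ee_pos: [0.4668, -0.3655, 0.094]
eef_rot: [[0.938, -0.347, 0.0], [-0.347, -0.938, -0.0], [0.0, 0.0, -1.0]]
force: [0.4, -0.4, -1.3]
grip_width: 0.0223
```

```bash
python3 look.py 17 wrist side;python3 -c "
from h import *
shift(.5375,-.0205,.10,-110.3)
im=cv2.imread(f'pics/side17.png');c=im[220:370,150:300]
cv2.imwrite(f'pics/side17c.png',cv2.resize(c,None,fx=4,fy=4,interpolation=cv2.INTER_CUBIC))"
```

```text
t 17.1833 p [ 0.4693 -0.368   0.0971] yang -110.28 -> shift [-0.0902 -0.5293  0.0443] yaw -11.58 force [ 0.7  -0.43 -0.34] w 0.0223
t 17.1833 p [ 0.4693 -0.368   0.0971] yang -110.28 -> shift [-0.0565 -0.3495 -0.0047] yaw 0.02 force [ 0.7  -0.43 -0.34] w 0.0223
```

View pics/side17c.png

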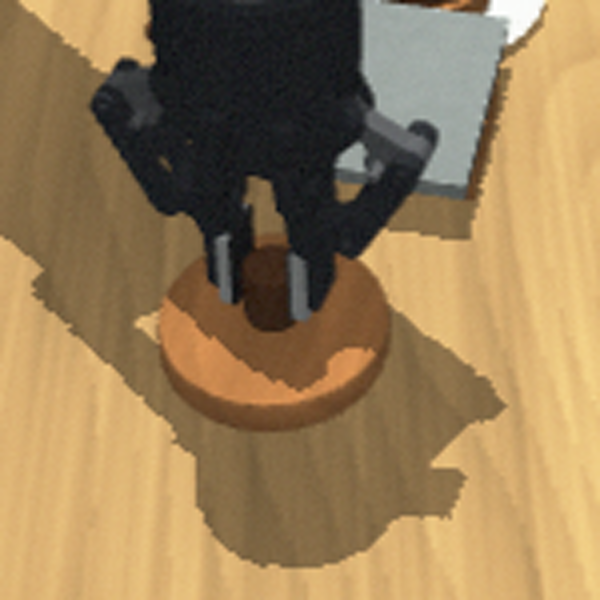

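View pics/wrist17.png

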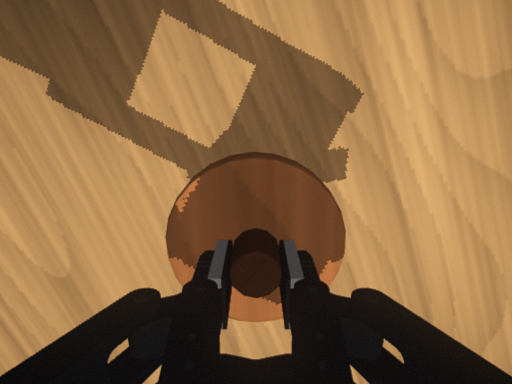

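Call:
{"api": "drive_tool", "payload": {"xyz": [[-0.002,-0.015,-0.005],[-0.006,-0.04,-0.01],[-0.01,-0.067,-0.01],[-0.014,-0.094,-0.01],[-0.018,-0.12,-0.01]], "yaw": [0,0,0,0,0], "fingers": [235,235,235,235,235]}}

```text
time_s: 17.6
ee_pos: [0.4902, -0.2437, 0.1006]
eef_rot: [[0.938, -0.347, -0.003], [-0.347, -0.938, 0.003], [-0.004, -0.002, -1.0]]
force: [0.1, -0.4, -2.3]
grip_width: 0.0223
```

Call:
{"api": "drive_tool", "payload": {"xyz": [[-0.004,-0.027,0],[-0.008,-0.054,0],[-0.012,-0.081,0],[-0.016,-0.108,0],[-0.02,-0.135,0]], "yaw": [0,0,0,0,0], "fingers": [235,235,235,235,235]}}

```text
time_s: 18.02
ee_pos: [0.5178, -0.1104, 0.1006]
eef_rot: [[0.938, -0.347, -0.004], [-0.347, -0.938, 0.002], [-0.004, -0.0, -1.0]]
force: [0.6, 0.5, -0.6]
grip_width: 0.0222
```

Call:
{"api": "drive_tool", "payload": {"xyz": [[-0.003,-0.025,0],[-0.007,-0.05,0],[-0.011,-0.07,0],[-0.013,-0.083,0],[-0.015,-0.09,0]], "yaw": [0,0,0,0,0], "fingers": [235,235,235,235,235]}}

```text
time_s: 18.43
ee_pos: [0.5354, -0.0212, 0.1011]
eef_rot: [[0.939, -0.345, -0.003], [-0.345, -0.939, 0.001], [-0.003, 0.0, -1.0]]
force: [0.3, 0.2, -0.4]
grip_width: 0.0221
```

Call:
{"api": "drive_tool", "payload": {"xyz": [[0,0,0],[0,0,0],[0,0,0]], "yaw": [0,0,0], "fingers": [235,235,235]}}

```text
time_s: 18.68
ee_pos: [0.5365, -0.0244, 0.1025]
eef_rot: [[0.938, -0.348, -0.001], [-0.348, -0.938, -0.0], [-0.0, 0.001, -1.0]]
force: [0.2, 0.1, -1.4]
grip_width: 0.0222
```

```bash
python3 look.py 18 wrist side;python3 -c "
from h import *
shift(.5375,-.0205,.06,-110.3)
im=cv2.imread(f'pics/side18.png');c=im[140:290,170:320]
cv2.imwrite(f'pics/side18c.png',cv2.resize(c,None,fx=4,fy=4,interpolation=cv2.INTER_CUBIC))"
```

```text
t 18.7833 p [ 0.5367 -0.0246  0.1027] yang -110.38 -> shift [-0.0343 -0.1837  0.0527] yaw -11.68 force [ 0.25  0.36 -1.47] w 0.022
t 18.7833 p [ 0.5367 -0.0246  0.1027] yang -110.38 -> shift [-0.0007 -0.0041  0.0427] yaw -0.08 force [ 0.25  0.36 -1.47] w 0.022
```

View pics/side18c.png

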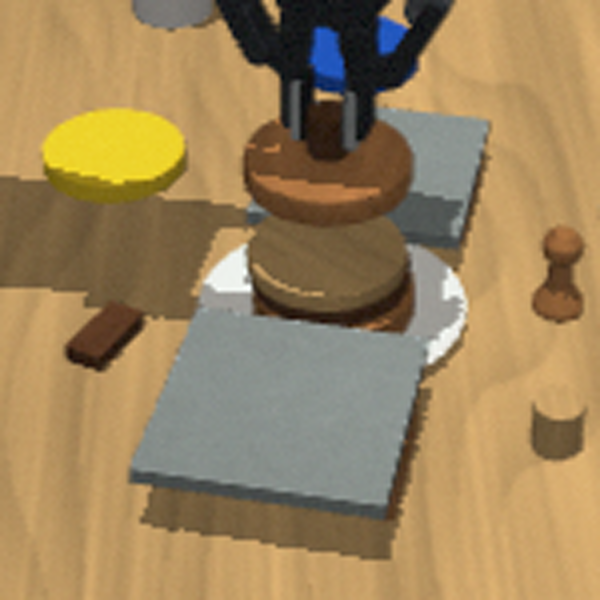

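View pics/wrist18.png

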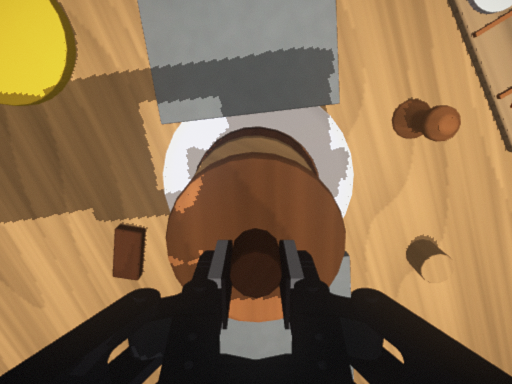

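Call:
{"api": "drive_tool", "payload": {"xyz": [[0,-0.002,0.01],[-0.0005,-0.004,0.02],[-0.0005,-0.004,0.03],[-0.0005,-0.004,0.036],[-0.0005,-0.004,0.04]], "yaw": [0,0,0,0,0], "fingers": [235,235,235,235,235]}}

```text
time_s: 19.2
ee_pos: [0.5362, -0.0194, 0.0606]
eef_rot: [[0.938, -0.347, -0.003], [-0.347, -0.938, 0.001], [-0.003, 0.001, -1.0]]
force: [0.3, -0.5, -1.7]
grip_width: 0.022
```

Call:
{"api": "drive_tool", "payload": {"xyz": [[0,0,0],[0,0,0],[0,0,0]], "yaw": [0,0,0], "fingers": [235,235,235]}}

```text
time_s: 19.45
ee_pos: [0.5381, -0.0197, 0.063]
eef_rot: [[0.938, -0.347, 0.001], [-0.347, -0.938, -0.0], [0.001, -0.0, -1.0]]
force: [-0.5, 0.2, -0.9]
grip_width: 0.0223
```

```bash
python3 look.py 19 wrist side;python3 -c "
from h import *
shift(.5375,-.0205,.055,-110.3)
im=cv2.imread(f'pics/side19.png');c=im[140:290,170:320]
cv2.imwrite(f'pics/side19c.png',cv2.resize(c,None,fx=4,fy=4,interpolation=cv2.INTER_CUBIC))"
```

```text
t 19.55 p [ 0.5383 -0.0197  0.0634] yang -110.28 -> shift [-0.0338 -0.1785  0.0133] yaw -11.58 force [-0.31 -0.11 -1.49] w 0.0221
t 19.55 p [ 0.5383 -0.0197  0.0634] yang -110.28 -> shift [-0.0005  0.001   0.0084] yaw 0.02 force [-0.31 -0.11 -1.49] w 0.0221
```

View pics/side19c.png

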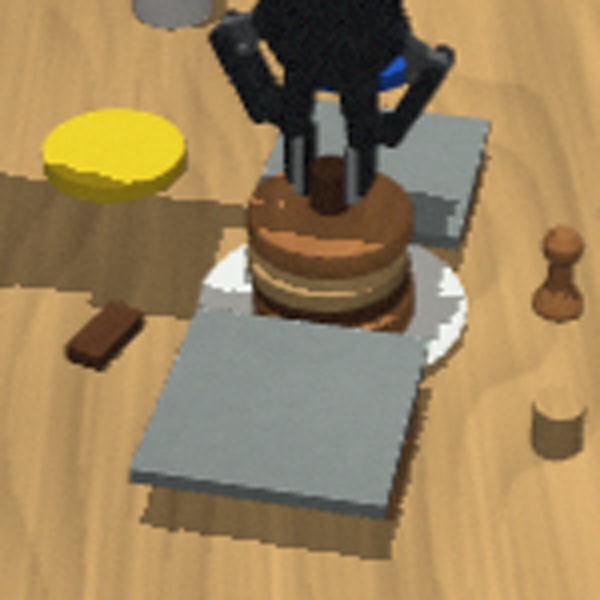

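View pics/wrist19.png

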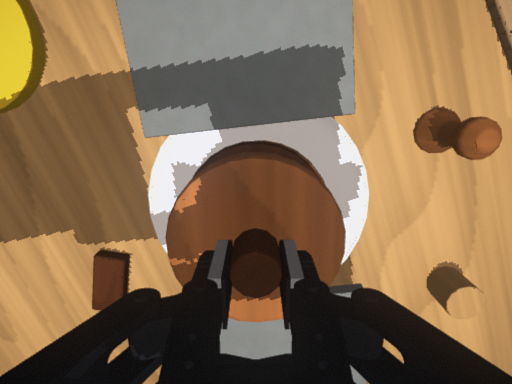

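Call:
{"api": "drive_tool", "payload": {"xyz": [[0,0.0005,0.003],[0,0.0005,0.005],[0,0.0005,0.0065],[0,0.0005,0.007],[0,0.0005,0.007]], "yaw": [0,0,0,0,0], "fingers": [235,235,235,235,235]}}

```text
time_s: 19.97
ee_pos: [0.5373, -0.02, 0.0555]
eef_rot: [[0.938, -0.347, -0.001], [-0.347, -0.938, 0.0], [-0.001, 0.0, -1.0]]
force: [-0.4, 0.5, -1.4]
grip_width: 0.0224
```

Call:
{"api": "drive_tool", "payload": {"xyz": [[0,0,0.0005],[0,0,0.001],[0,0,0.001]], "yaw": [0,0,0], "fingers": [235,235,235]}}

```text
time_s: 20.22
ee_pos: [0.5376, -0.0201, 0.055]
eef_rot: [[0.938, -0.347, 0.0], [-0.347, -0.938, -0.0], [0.0, -0.0, -1.0]]
force: [-1.6, -0.9, 0.4]
grip_width: 0.022
```

Call:
{"api": "drive_tool", "payload": {"xyz": [[0,0,0.0005],[0,0,0.001],[0,0,0.001]], "yaw": [0,0,0], "fingers": [235,235,235]}}

```text
time_s: 20.47
ee_pos: [0.5377, -0.0201, 0.0549]
eef_rot: [[0.938, -0.347, 0.0], [-0.347, -0.938, -0.0], [0.0, 0.0, -1.0]]
force: [-3.8, 0.5, 6.0]
grip_width: 0.0226
```

Call:
{"api": "drive_tool", "payload": {"xyz": [[0,0,-0.0007],[0,0,-0.001],[0,0,-0.001],[0,0,-0.001],[0,0,-0.001]], "yaw": [0,0,0,0,0], "fingers": [235,210,180,150,120]}}

```text
time_s: 20.88
ee_pos: [0.5376, -0.0201, 0.0547]
eef_rot: [[0.938, -0.347, 0.0], [-0.347, -0.938, -0.0], [0.0, -0.0, -1.0]]
force: [-0.9, -0.1, -0.4]
grip_width: 0.0447
```

Call:
{"api": "drive_tool", "payload": {"xyz": [[0,0,0],[0,0,0],[0,0,0],[0,0,-0.005],[0,0,-0.015]], "yaw": [0,0,0,0,0], "fingers": [100,80,80,80,80]}}

```text
time_s: 21.3
ee_pos: [0.5362, -0.0198, 0.0689]
eef_rot: [[0.938, -0.347, -0.003], [-0.347, -0.938, 0.001], [-0.003, 0.001, -1.0]]
force: [-0.6, -0.5, 0.7]
grip_width: 0.0587
```

Call:
{"api": "drive_tool", "payload": {"xyz": [[0,0,-0.02],[0,0,-0.05],[0,0,-0.08],[0,0.03,-0.1],[0,0.07,-0.1]], "yaw": [0,0,0,0,0], "fingers": [80,80,80,80,80]}}

```text
time_s: 21.72
ee_pos: [0.5181, -0.0857, 0.177]
eef_rot: [[0.94, -0.342, 0.013], [-0.342, -0.94, -0.003], [0.013, -0.001, -1.0]]
force: [1.1, -0.5, 1.0]
grip_width: 0.0585
```

Call:
{"api": "drive_tool", "payload": {"xyz": [[0,0.04,0],[0,0.08,0],[0,0.12,0],[0,0.16,0],[0,0.2,0]], "yaw": [0,0,0,0,0], "fingers": [80,80,80,80,80]}}

```text
time_s: 22.13
ee_pos: [0.4433, -0.2752, 0.1712]
eef_rot: [[0.938, -0.347, 0.002], [-0.347, -0.938, -0.001], [0.002, 0.001, -1.0]]
force: [0.6, -0.3, 0.4]
grip_width: 0.0586
```

```bash
python3 look.py 20 top side; python3 topm.py 20 .070; python3 -c "
from h import *
im=cv2.imread(f'pics/side20.png');c=im[140:290,170:320]
cv2.imwrite(f'pics/side20c.png',cv2.resize(c,None,fx=4,fy=4,interpolation=cv2.INTER_CUBIC))
im=cv2.imread(f'pics/top20.png');c=im[150:270,190:340]
cv2.imwrite(f'pics/top20c.png',cv2.resize(c,None,fx=5,fy=5,interpolation=cv2.INTER_CUBIC))"
```

```text
t 22.2333 p [ 0.4423 -0.279   0.1713] yang -110.7 -> shift [-0.0373 -0.4552  0.1197] yaw -12.0 force [0.57 0.55 1.03] w 0.0588
238 186 36 37 (array([ 0.53511105, -0.01907893,  0.04732007]), np.float64(0.0007948708946416647))
```

View pics/side20c.png

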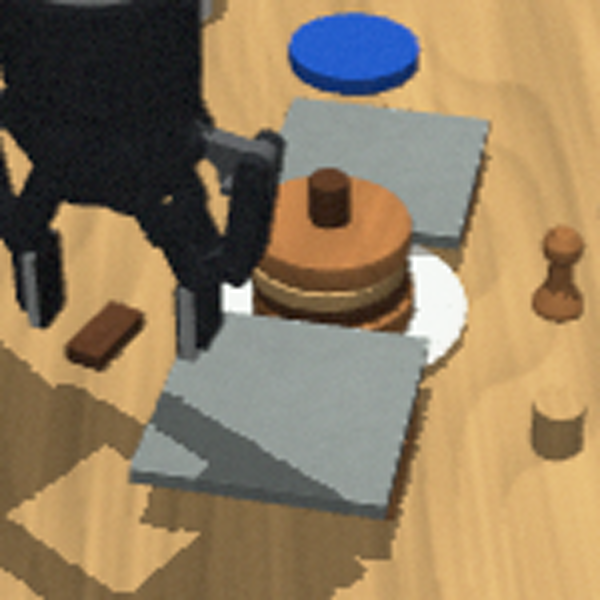

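View pics/top20c.png

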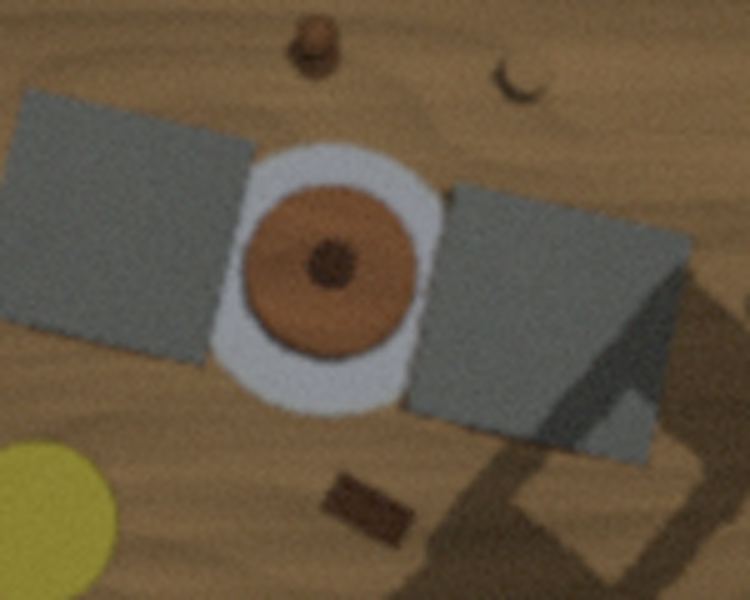

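Call:
{"api": "drive_tool", "payload": {"xyz": [[0,0,0],[0,0,0],[0,0,0],[0,0,0],[0,0,0]], "yaw": [0,0,0,0,0], "fingers": [80,80,80,80,80]}}

```text
time_s: 22.65
ee_pos: [0.4444, -0.272, 0.1698]
eef_rot: [[0.939, -0.345, 0.0], [-0.345, -0.939, 0.0], [-0.0, -0.0, -1.0]]
force: [-0.1, -0.8, -1.2]
grip_width: 0.0585
```

```bash
python3 -c "
from station import *
s=state();print(s['ee_pos'],s['force'],s['joint_vel']);print(close_job())"
```

```text
[ 0.44444608 -0.27198926  0.16982028] [-0.12029652 -0.76793595 -1.2198236 ] [-0.30696844  0.074066    0.0115185   0.03971093 -0.05211082 -0.02884965]
the job is handed in; nothing more can be done
None
```

The burger is finished and handed in at about 22.7 s; no verdict was reported. I slid the patty and then the cheese into place by pushing them between half-open fingers. I then lifted the top bun by its knob, lowered it until it pressed on the cheese with about 6 N, and let go.

**Last checks (top and side cameras):**
- **Position:** the top bun is centred about 4 mm from the plate's centre. I last measured the patty at 2–4 mm and the cheese at about 3–4 mm, each before the layer above covered it.
- **Bottom bun:** I judged it only by eye in the side view. It showed no visible shift.
- **Lean:** the stack looks flat. I did not measure tilt angles.
- **Bystanders:** the domino, pawn and spool look unmoved in the last pictures. The beaker was not re-checked, but the arm never came close to it at its height.

**What disagreed:**
- **Fingertips:** at about 59 mm opening they stood about 29 mm above the reported TCP, not 11 mm ahead of it as described. A touch on the low bench confirmed this, and I used the touched value.
- **Cameras:** the side camera read about 4 mm farther in x than the top camera. I trusted the top one, because the gripper's own position agreed with it.

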